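# Load the bench vibratory finisher with gears and ceramic balls

## Task

Load the vibratory finisher on the bench: take the gears one by one off their piles and lower each flat onto the floor of a compartment of its own in the tub, without dropping it. Then use the scoop, never the fingers, to bring all the ceramic balls from the bin into the tub over the gears, lay the scoop flat on the bench again, and last of all press the start button right down. Leave the oil can, the brush and the black case where they are.

Things in the scene. Friction and masses are not known exactly. Their poses are not given: they have to be found in the camera images.
- tub: finisher, fixed: green tub 222 mm square on springs and a 260 mm base plate; a cross of 4 mm plates (tops at 100 mm height) makes four compartments 104 mm square, centres at x, y = +-54 mm. Rubber floor 50 mm, rim 135 mm above the bench, walls 5 mm. A control box 60 x 130 mm, 40 mm high, stands beyond the +x wall. Origin: on the bench under the tub's middle, x and y along its walls, z up.
- start (a joint): travel of the start button in m: 0 released, 0.006 right down (about 5 N); springs back
- start_top (a point): middle of the top of the start button, a steel round button 26 mm across, the larger control on the control box, at its +y end, facing up, about 58 mm above the bench
- bin: blue bin fixed on a stand; its flat floor, 180 mm long, 96 wide, slopes down 8 degrees towards -x (28.5 mm above the bench at the middle, 16 at the low end), so balls roll down it. Square to the floor: sides 56 mm high, leaning out 20 degrees; low end 56 high, rising at 55 degrees to the floor; top end upright, 30 high; 3 mm thick. Origin: on the bench under the floor's middle, x level, z up.
- ball0: smooth white ceramic ball that rolls easily, 32 mm in diameter, 40 g; if present, at the low end of the bin. Origin: its centre.
- ball1: smooth white ceramic ball that rolls easily, 32 mm in diameter, 40 g; if present, at the low end of the bin. Origin: its centre.
- ball2: smooth white ceramic ball that rolls easily, 32 mm in diameter, 40 g; if present, at the low end of the bin. Origin: its centre.
- ball3: smooth white ceramic ball that rolls easily, 32 mm in diameter, 40 g; if present, at the low end of the bin. Origin: its centre.
- ball4: smooth white ceramic ball that rolls easily, 32 mm in diameter, 40 g; if present, at the low end of the bin. Origin: its centre.
- ball5: smooth white ceramic ball that rolls easily, 32 mm in diameter, 40 g; if present, at the low end of the bin. Origin: its centre.
- ball6: smooth white ceramic ball that rolls easily, 32 mm in diameter, 40 g; if present, at the low end of the bin. Origin: its centre.
- ball7: smooth white ceramic ball that rolls easily, 32 mm in diameter, 40 g; if present, at the low end of the bin. Origin: its centre.
- scoop: aluminium scoop, 0.22 kg, on the bench: pan 70 mm long, floor 80 wide, 2.5 thick, back and sides 36 high, sides leaning out 20 degrees (none in the last 15 mm), mouth open. A strut at the back carries a black handle, flat-sided, 18 wide, 30 high, 95 long, rising 15 degrees backward, its middle 89 mm behind the pan's middle and 102 mm up. Origin: middle of the pan's underside, x to the mouth, z up.
- scoop_grip (a point): where to grip the scoop's handle, across its flat sides: 70 mm behind the scoop's origin, 97 mm above its underside; held there, the scoop sags some 3 degrees, mouth down
- scoop_lip (a point): middle of the scoop's front lip, on the underside, 35 mm ahead of its origin
- board: plywood board, fixed, 215 (x) x 105 x 15 mm, on which the gears stand in two piles 108 mm apart along its x. Origin: centre of its underside.
- gear0: steel gear, all alike: toothed rim 84 mm across, 32 mm high, hollow below (62 mm wide, 26 deep); a round hub, 30 mm in diameter, stands up in the middle from 32 to 56 mm above the underside: grip it there. 0.55 kg. Origin: centre of the underside, z up. Stands on the board, at the foot of pile 0.
- gear1: steel gear, all alike: toothed rim 84 mm across, 32 mm high, hollow below (62 mm wide, 26 deep); a round hub, 30 mm in diameter, stands up in the middle from 32 to 56 mm above the underside: grip it there. 0.55 kg. Origin: centre of the underside, z up. Stands on the board, at the foot of pile 1.
- gear2: steel gear, all alike: toothed rim 84 mm across, 32 mm high, hollow below (62 mm wide, 26 deep); a round hub, 30 mm in diameter, stands up in the middle from 32 to 56 mm above the underside: grip it there. 0.55 kg. Origin: centre of the underside, z up. If present, it is nested on top of gear0, whose hub stands in its hollow, rim on rim (32 mm higher).
- gear3: steel gear, all alike: toothed rim 84 mm across, 32 mm high, hollow below (62 mm wide, 26 deep); a round hub, 30 mm in diameter, stands up in the middle from 32 to 56 mm above the underside: grip it there. 0.55 kg. Origin: centre of the underside, z up. If present, it is nested on top of gear1, whose hub stands in its hollow, rim on rim (32 mm higher).
- oilcan: copper oil can with a spout, 68 mm across, 135 mm high; to be left alone. Origin: centre of its underside.
- brush: hand brush lying on the bench, to be left alone. Origin: on its underside.
- case: black closed instrument case 70 x 170 x 25 mm, to be left alone. Origin: centre of its underside.
Things that resemble listed ones, but are neither listed nor needed, are in the scene too. Leave any pink look-alike of the gear3 alone.

How it is judged:
By the outcome, as a careful person would: the job done as asked, in the order asked, and still so for the second after the job is handed in, with the robot touching nothing.
Of gear2, gear3 only 1 to 2 are there at a start; the rules pass over those that are not, and their reading is None.
Of ball5, ball6, ball7 only 1 to 3 are there at a start; the rules pass over those that are not, and their reading is None.
At some moment in a run one of gear0, gear1, gear2, gear3, scoop may be knocked a few centimetres aside while the robot is not near it.
It also fails if it takes over 208 s, if anything falls off the work surface, if the arm or the gripper's body presses on something with over 40 N, if the wrist force passes 120 N, or if a joint passes its speed limit or range.

## Robot

A 6-joint arm with a two-finger parallel gripper is mounted at the origin on the work surface. World frame = base frame: x ahead of the robot, y to its left, z up, the work surface at z = 0. Lengths are in m, angles in rad, forces in N, time in s.
With the tool pointing down it reaches from about 0.25 to 0.85 m from the base axis. Payload 12.5 kg.
Tool frame: the origin (TCP) lies on the centre line of the jaws, within the pads' length; the fingertips stand 25 mm ahead of it and the grasp point (between the pads) lies 6 mm ahead of it; z points along the fingers, y is the line along which they close (so a half turn about z gives the same grasp; the last joint's range is limited). The gripper opens to 93 mm and grips with 3 to 60 N. Pads are 15 mm wide; open, the fingers measure 128 mm over their backs; the gripper's body (75 mm by 188 mm) begins 65 mm behind the grasp point.
Start: joints at [-1.41, 0.351, 1.652, -0, 1.139, -0.085], TCP at [0.134, -0.533, 0.211] pointing down, gripper open.
Joint ranges: [-2.75, 2.75], [-0.79, 2.1], [0.01, 2.65], [-1.57, 4.71], [0.07, 3.14], [-2.87, 2.87]. Speed limits (rad/s): [2.22, 2.22, 2.79, 3.14, 3.14, 3.14].

## Interface

Orientations are given as [roll, pitch, yaw] about the fixed x, y, z axes, in that order (R = Rz(yaw) Ry(pitch) Rx(roll)).
In Python, from plant import robot gives the robot as it stands. The module is installed in compiled form; this text tells all that it offers.
- The arm moves only by the tool apply_moves, never from a script. Its argument "series" is a list of rows, each a list of 3 entries, a list of its own where there are three numbers: the shift along the tool's x, y, z in cm, then the turn, a rotation vector about the tool's x, y, z in degrees, then the opening, from 0 (shut) to 1 (fully open). A call has 1 to 12 rows; each row shifts and turns the commanded pose from where the row before left it, along the tool's axes as they then stand; what a row does not reach is not made up. A row lasts 1/8 s, in which the tool goes at most 62.5 mm and 10.7 degrees, less where a joint would pass 70% of its speed; a pose out of reach is approached as far as the arm can. A call is refused whole if a number of a shift passes 6.25 or a number of a turn 10.7, either way. A call with a gripper value outside its range is refused whole. The fingers move at their own pace and stop on an object; "squeeze" is the grip in N (left out, the last holds). Time passes only in rows, so rows that do not move let the fingers close. It gives the time, the measured TCP pose, the force, the opening and the grip force at its end, in the units of the state.
- robot.read_state(): the state, without advancing time (a new reading comes with each control period).
- robot.camera(name): name is "side" or "top" or "wrist"; returns the picture (384x512x3 uint8, blue, green, red); there is no depth.
- robot.camera_params(name): a dict with "intrinsics" (3x3 intrinsics, pixels), "k1" (the pictures are not rectified: a ray, as slopes to the right and down, at radius r is drawn at 1 + k1 r^2 times it, then the intrinsics apply), "eye" and "attitude" of the camera in the world; the wrist camera has in their place "T_tool_cam" (4x4, takes a point from camera to tool coordinates, whose origin is the TCP and whose axes are the flange's). Camera axes: x right, y down, z forward; pixel columns grow to the right and rows downward; lengths in m; the calibration is good to about 2 mm. A picture is of the moment at which its call begins: read the wrist's pose just before it. camera_params takes no time and is no camera call.
- robot.hand_in(): hands the job in; it is judged then, once.
The state is a dict: "clock": time; "joint_positions": joint angles; "joint_velocities": joint speeds; "tau": joint torques, N m; "tcp_pos": TCP position; "tcp_rot": TCP orientation; "force": force on the tool from outside, world axes, zero at the start; "ft_torque": the same for the moment, N m; "grip_width": opening from 0.0 (shut) to 1.0 (fully open); "grip_force": force on a finger pad.
Only numpy, scipy, OpenCV 4.12 (cv2) and the standard library are available. Lean on these libraries where they do the work, as an engineer would, in place of code of your own. Each camera call takes 0.05 s, during which the arm holds its last target. There are 200 camera calls.

## Working session

There is one attempt and no reset: what is moved stays moved. The work goes in short steps, Python scripts to look and compute and a tool call to move; the robot and the scene stay as the last step left them, time stands still between calls to the robot, and variables do not carry over. Pictures are saved under pics/ and viewed, at most 14 in all, crops included, and the job is handed in when it is done.

Besides the shell and the picture viewer there is one more tool, called by a JSON object that holds its "method" and its "body". apply_moves: Moves the arm, as the interface text tells. Its arguments: {"type":"object","properties":{"series":{"type":"array","items":{"type":"array"}},"squeeze":{"type":"number"}},"required":["series"]}

```bash
mkdir -p pics; ls; cat > h.py <<'E'
import numpy as np, cv2
from scipy.spatial.transform import Rotation as R
from plant import robot
def save(name,fn):
    im=robot.camera(name); cv2.imwrite('pics/'+fn,im); return im
def Rm(a):
    a=np.array(a,float)
    return a if a.shape==(3,3) else (R.from_euler('xyz',a).as_matrix() if a.shape==(3,) else R.from_quat(a).as_matrix())
def cam(name,st=None):
    p=robot.camera_params(name)
    if name=='wrist':
        T=np.eye(4);T[:3,:3]=Rm(st['tcp_rot']);T[:3,3]=st['tcp_pos']
        T=T@np.array(p['T_tool_cam']); return np.array(p['intrinsics']),p['k1'],T[:3,3],T[:3,:3]
    return np.array(p['intrinsics']),p['k1'],np.array(p['eye']),Rm(p['attitude'])
def ray(c,uv):
    K,k,e,A=c
    d=np.linalg.solve(K,np.array([uv[0],uv[1],1.]))[:2]; s=d.copy()
    for _ in range(30): s=d/(1+k*(s@s))
    return e,A@np.array([s[0],s[1],1.])
def onz(c,uv,z):
    e,d=ray(c,uv); return e+d*(z-e[2])/d[2]
def proj(c,P):
    K,k,e,A=c; q=A.T@(np.array(P)-e); s=q[:2]/q[2]; s=s*(1+k*(s@s)); return (K@np.array([*s,1]))[:2]
E
python3 - <<'E'
from h import *
s=robot.read_state();print(s)
for n in('top','side','wrist'):
    print(robot.camera_params(n)); save(n,n+'0.png')
a=cv2.imread('pics/top0.png');b=cv2.imread('pics/side0.png')
cv2.imwrite('pics/t0.png',cv2.resize(a,(800,600)));cv2.imwrite('pics/s0.png',cv2.resize(b,(800,600)))
E
```

```text
pics
{'clock': 0.0, 'joint_positions': array([-1.40961486e+00,  3.51244223e-01,  1.65243676e+00, -1.17214343e-05,
        1.13909024e+00, -8.45660451e-02]), 'joint_velocities': array([-2.99239087e-04, -9.45487002e-04,  1.23768578e-05,  3.29471697e-04,
       -1.00225257e-03,  1.23283146e-04]), 'tau': array([-5.94123376e-04, -4.97326005e+01, -2.85251820e+01,  7.00019393e-02,
        2.57069146e-02, -9.11440156e-05]), 'tcp_pos': array([ 0.13378696, -0.53311014,  0.21019224]), 'tcp_rot': array([-3.14041740e+00, -8.89456857e-05,  2.45752373e-01]), 'force': array([ 0.86118102, -0.13103469,  0.07890344]), 'ft_torque': array([ 0.00302769, -0.05502096,  0.03905608]), 'grip_force': 0.0, 'grip_width': 1.0001148452358544}
{'intrinsics': array([[365.55526712,   0.        , 253.16619371],
       [  0.        , 365.55526712, 185.60893209],
       [  0.        ,   0.        ,   1.        ]]), 'k1': -0.04124243050891518, 'eye': array([ 0.3135471 , -0.07240058,  1.17497258]), 'attitude': array([-2.97553233,  0.0085466 , -1.57235502])}
{'intrinsics': array([[416.21017091,   0.        , 252.87440273],
       [  0.        , 416.21017091, 187.85424199],
       [  0.        ,   0.        ,   1.        ]]), 'k1': -0.019106206149230615, 'eye': array([ 0.38783707, -0.86705568,  1.0134731 ]), 'attitude': array([-2.41723876, -0.01716487, -0.1419999 ])}
{'intrinsics': array([[304.01485896,   0.        , 252.01229487],
       [  0.        , 304.01485896, 192.01646303],
       [  0.        ,   0.        ,   1.        ]]), 'k1': 0.005185860231775772, 'T_tool_cam': array([[ 1.57482741e-04, -9.59348052e-01, -2.82225603e-01,
         7.76680626e-02],
       [ 9.99999863e-01,  1.03366351e-05,  5.22866413e-04,
         8.89829861e-04],
       [-4.98693612e-04, -2.82225647e-01,  9.59347922e-01,
        -1.74493124e-01],
       [ 0.00000000e+00,  0.00000000e+00,  0.00000000e+00,
         1.00000000e+00]])}
```

View pics/t0.png

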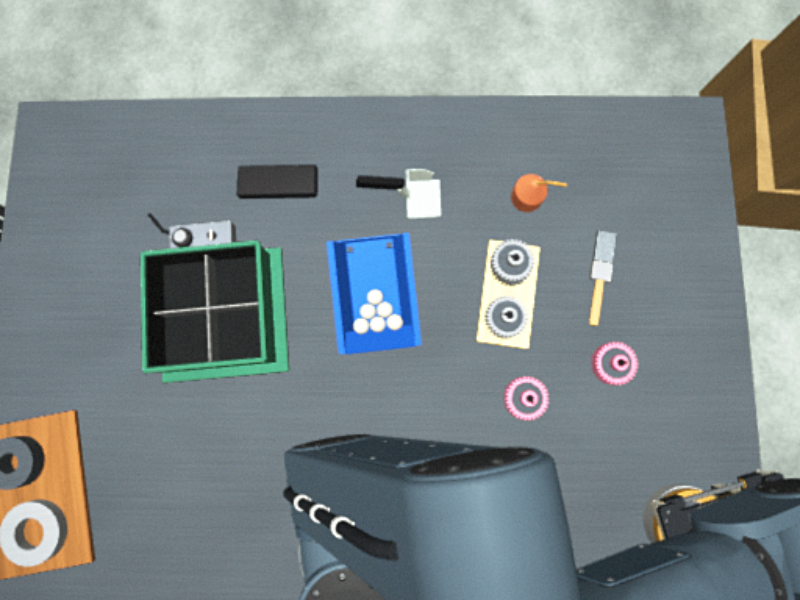

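View pics/s0.png

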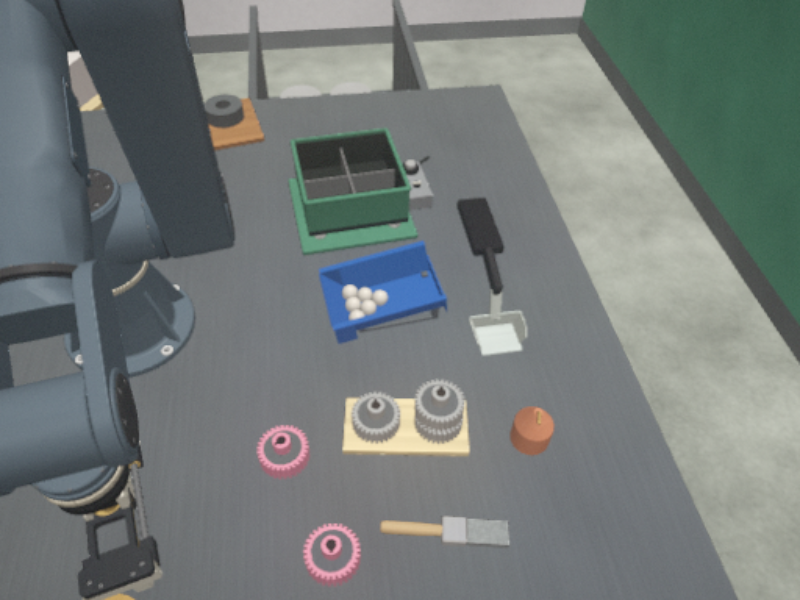

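The top view shows the tub on the left with its cross at (208,310), the bin with six balls near (375,320), and the scoop at (423,190) with its handle pointing left. Gear hubs are at (515,257) and (508,314), and there are two pink decoys. In the side view the far pile is two gears high, (440,392), and the near pile is a single gear, (376,405). So there are 3 gears and 6 balls.

```bash
python3 - <<'E'
from h import *
t=cam('top');s=cam('side');f=512/800
def T(u,v,z): return np.round(onz(t,(u*f,v*f),z),4)
def S(u,v,z): return np.round(onz(s,(u*f,v*f),z),4)
print('pile far',T(515,257,.103),S(441,391,.103)); print('pile near',T(508,314,.071),S(376,404,.071))
print('tub cross',T(208,310,.1),S(352,183,.1)); 
for p in[(141,253),(259,240),(267,362),(146,373)]: print('rim',T(*p,.135))
print('button',T(181,237,.058),S(411,165,.058))
print('bin top end',T(329,241,.07),T(409,233,.07),'low',T(340,354,.06),T(421,347,.06))
print('scoop lip',T(410,217,.002),T(440,217,.002),T(440,180,.002),'handle',T(358,181,.115),T(403,184,.09))
print('scoop lip S',S(484,354,.002),S(522,349,.002),'handle end',S(475,200,.115))
ims={n:cv2.imread(f'pics/{n}0.png') for n in('top','side')}
a=cv2.resize(ims['top'][90:250,80:370],(800,441),interpolation=3);cv2.imwrite('pics/tz.png',a)
E
```

```text
pile far [ 0.5569 -0.2932  0.103 ] [ 0.5622 -0.2944  0.103 ]
pile near [ 0.4506 -0.282   0.071 ] [ 0.4549 -0.2853  0.071 ]
tub cross [0.4561 0.2951 0.1   ] [0.4695 0.2652 0.1   ]
rim [0.5602 0.4173 0.135 ]
rim [0.5841 0.1932 0.135 ]
rim [0.356 0.17  0.135]
rim [0.3357 0.3919 0.135 ]
button [0.6114 0.3731 0.058 ] [0.6191 0.3675 0.058 ]
bin top end [0.5983 0.0694 0.07  ] [ 0.614  -0.0902  0.07  ] low [0.3745 0.0452 0.06  ] [ 0.3878 -0.1125  0.06  ]
scoop lip [ 0.6677 -0.0936  0.002 ] [ 0.6675 -0.1575  0.002 ] [ 0.7502 -0.1588  0.002 ] handle [0.7068 0.0093 0.115 ] [ 0.7093 -0.0785  0.09  ]
scoop lip S [ 0.6795 -0.159   0.002 ] [ 0.7557 -0.1569  0.002 ] handle end [0.7214 0.1588 0.115 ]
```

View pics/tz.png

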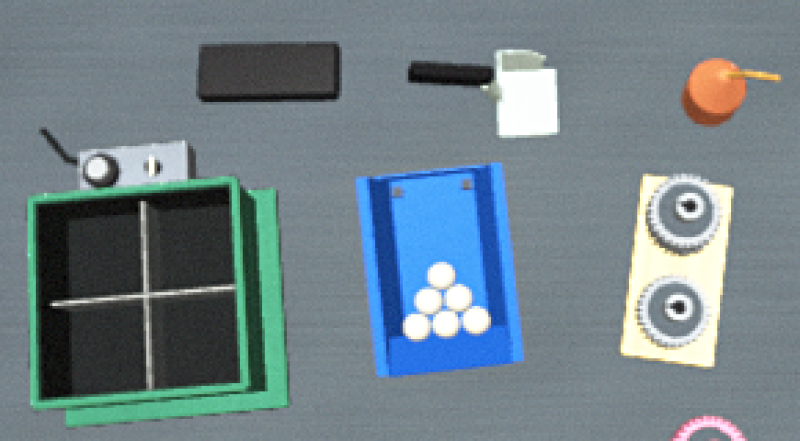

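The zoom confirms 6 balls in a 3-2-1 triangle, with hub bores at crop (688,206) and (678,306). The tub centre is about (0.459, 0.293) with a yaw of about 5.5°. I'll move to hover above the tall pile.

{"method": "apply_moves", "body": {"series": [[[0,0,-4],[0,0,8.6],0.55],[[5,-2.2,0],[0,0,0],0.55],[[5,-2.2,0],[0,0,0],0.55],[[5,-2.2,0],[0,0,0],0.55],[[5,-2.2,0],[0,0,0],0.55],[[5,-2.2,0],[0,0,0],0.55],[[5,-2.2,0],[0,0,0],0.55],[[5,-2.2,0],[0,0,0],0.55],[[5,-2.2,0],[0,0,0],0.55],[[4.7,-2.1,0],[0,0,0],0.55],[[0,0,0],[0,0,0],0.55],[[0,0,0],[0,0,0],0.55]], "squeeze": 40}}

```text
clock: 1.65
tcp_pos: [0.5594, -0.2948, 0.2503]
tcp_rot: [-3.141, 0.001, 0.096]
force: [-0.2, -0.6, 0.6]
grip_width: 0.55
grip_force: 0.0
```

```bash
cat >> h.py <<'E'
def wrist(fn=None):
    s=robot.read_state(); im=robot.camera('wrist')
    if fn: cv2.imwrite('pics/'+fn,im)
    return im,cam('wrist',s),s
def totool(s,P):
    return Rm(s['tcp_rot']).T@(np.array(P)-np.array(s['tcp_pos']))*100
E
python3 - <<'E'
from h import *
im,c,s=wrist('w1.png');print(s['tcp_pos'],s['tcp_rot'],s['force'])
print(proj(c,(.5595,-.294,.103)),proj(c,(.453,-.283,.071)))
E
```

```text
[ 0.55943568 -0.29477123  0.25034712] [-3.14126037e+00  8.91919406e-04  9.58914086e-02] [-0.16812468 -0.57743866  0.60971615]
[250.25778095 176.92258807] [234.06674269 250.48890405]
```

View pics/w1.png

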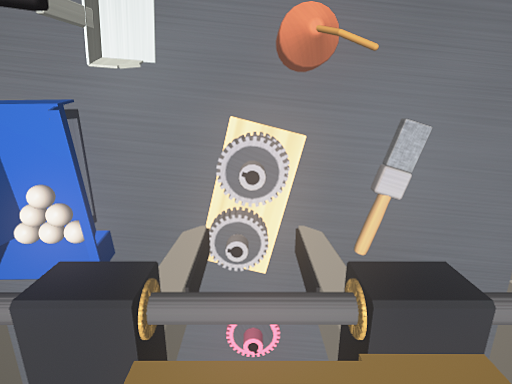

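The projected hub lands within about 2 px of the bore at (253,177), and the near hub is at (236,252). Next are the offsets.

```bash
python3 - <<'E'
from h import *
im=cv2.imread('pics/w1.png');s=robot.read_state();c=cam('wrist',s)
P=onz(c,(252.5,176.5),.103);Q=onz(c,(236,251.5),.071);print(P,Q,np.linalg.norm((P-Q)[:2]))
P[2]=.107;print(totool(s,P))
E
```

```text
[ 0.55994468 -0.29681992  0.103     ] [ 0.45152124 -0.28593106  0.071     ] 0.10896884630867719
[ 0.06840911  0.17255965 14.35768966]
```

{"method": "apply_moves", "body": {"series": [[[0,0.2,4],[0,0,0],0.55],[[0,0,5],[0,0,0],0.55],[[0,0,3],[0,0,0],0.55],[[0,0,1.5],[0,0,0],0.55],[[0,0,0.8],[0,0,0],0.55],[[0,0,0],[0,0,0],0.55],[[0,0,0],[0,0,0],0.2],[[0,0,0],[0,0,0],0.2],[[0,0,0],[0,0,0],0.2],[[0,0,0],[0,0,0],0.2],[[0,0,0],[0,0,0],0.2],[[0,0,0],[0,0,0],0.2]], "squeeze": 45}}

```text
clock: 3.2
tcp_pos: [0.5602, -0.2966, 0.1077]
tcp_rot: [-3.142, -0.0, 0.096]
force: [0.2, -0.4, -0.2]
grip_width: 0.201
grip_force: 0.0
```

```bash
python3 - <<'E'
from h import *
im,c,s=wrist();b=save('side','sb.png');a=save('top','ta.png')
cv2.imwrite('pics/c1.png',np.hstack([cv2.resize(im[0:300],(400,234)),cv2.resize(b[180:360,150:400],(400,288))[:234]]))
cv2.imwrite('pics/c1.png',np.vstack([cv2.resize(im,(512,384))[:300],cv2.resize(b[200:340,150:380],(512,312))[:300]]))
E
```

```text
(no output)
```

View pics/c1.png

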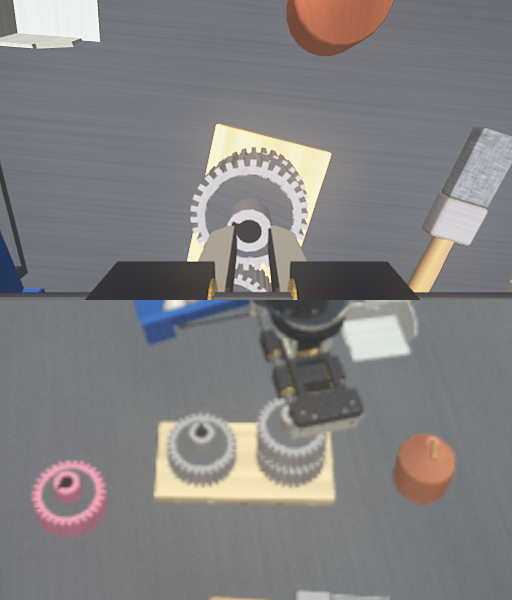

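```bash
python3 - <<'E'
from h import *
s=robot.read_state();c=cam('wrist',s);p=np.array(s['tcp_pos'])
for dz in(0,-.006,-.025): print('tool',dz,proj(c,p+[0,0,dz]))
for z in(.071,.09,.103,.135): print(z,onz(c,(249,231),z))
t=cam('top');sd=cam('side')
# triangulate initial bore from top+side
def tri(a,b):
    e,d=ray(t,a);g,h=ray(sd,b);M=np.array([d,-h]).T;k=np.linalg.lstsq(M,g-e,rcond=None)[0];return e+k[0]*d,g+k[1]*h
f=.64
print(tri((515*f,257*f),(441*f,391*f)),tri((508*f,314*f),(376*f,404*f)))
E
```

```text
tool 0 [250.2177864  232.82679335]
tool -0.006 [250.26614657 228.98402963]
tool -0.025 [250.40204778 218.18423443]
0.071 [ 0.54525262 -0.29690613  0.071     ]
0.09 [ 0.55357169 -0.29630181  0.09      ]
0.103 [ 0.55926369 -0.29588832  0.103     ]
0.135 [ 0.57327476 -0.29487051  0.135     ]
(array([ 0.55745463, -0.29367377,  0.10047792]), array([ 0.56244103, -0.2934616 ,  0.10156612])) (array([ 0.45120947, -0.28288924,  0.06620675]), array([ 0.45516566, -0.2826292 ,  0.06664858]))
```

```bash
python3 - <<'E'
from h import *
im,c,s=wrist();print(s['grip_width'],s['grip_force'],s['tcp_pos'])
b=cv2.imread('pics/sb.png')
cv2.imwrite('pics/c2.png',np.hstack([cv2.resize(im[130:300,170:340],(400,400),interpolation=3),cv2.resize(b[200:290,250:340],(400,400),interpolation=3)]))
E
```

```text
0.19627637003379098 0.0 [ 0.56017307 -0.29660786  0.10771356]
```

View pics/c2.png

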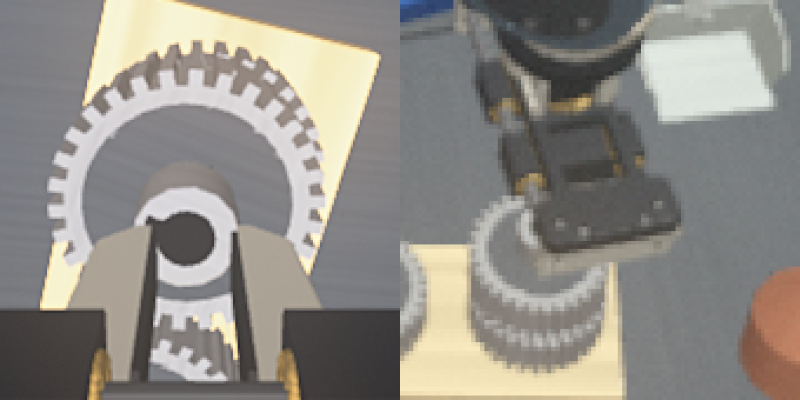

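The fingers closed to 0.2 without contact, so the tips seem to sit higher than stated. I'll open and probe down gently while watching force.

{"method": "apply_moves", "body": {"series": [[[0,0,0],[0,0,0],0.55],[[0,0,0],[0,0,0],0.55],[[0,0,0],[0,0,0],0.55],[[0,0,0],[0,0,0],0.55],[[0,0,0.3],[0,0,0],0.55],[[0,0,0],[0,0,0],0.55]]}}

```text
clock: 4.15
tcp_pos: [0.56, -0.2965, 0.1044]
tcp_rot: [-3.141, 0.0, 0.096]
force: [0.4, -0.0, -0.4]
grip_width: 0.548
grip_force: 0.0
```

{"method": "apply_moves", "body": {"series": [[[0,0,0.2],[0,0,0],0.55],[[0,0,0],[0,0,0],0.55]]}}

```text
clock: 4.4
tcp_pos: [0.5601, -0.2966, 0.1025]
tcp_rot: [-3.141, 0.0, 0.096]
force: [0.1, -0.6, 0.4]
grip_width: 0.544
grip_force: 0.0
```

{"method": "apply_moves", "body": {"series": [[[0,0,0.2],[0,0,0],0.55],[[0,0,0],[0,0,0],0.55]]}}

```text
clock: 4.65
tcp_pos: [0.5601, -0.2966, 0.1005]
tcp_rot: [-3.141, 0.0, 0.096]
force: [-0.1, 0.8, 0.2]
grip_width: 0.55
grip_force: 0.0
```

{"method": "apply_moves", "body": {"series": [[[0,0,0.4],[0,0,0],0.55],[[0,0,0],[0,0,0],0.55]]}}

```text
clock: 4.9
tcp_pos: [0.56, -0.2965, 0.0963]
tcp_rot: [-3.141, 0.001, 0.096]
force: [-0.1, -0.5, -0.2]
grip_width: 0.549
grip_force: 0.0
```

{"method": "apply_moves", "body": {"series": [[[0,0,0.4],[0,0,0],0.55],[[0,0,0],[0,0,0],0.55]]}}

```text
clock: 5.15
tcp_pos: [0.56, -0.2965, 0.0923]
tcp_rot: [-3.141, 0.0, 0.096]
force: [-1.3, -0.0, 0.0]
grip_width: 0.55
grip_force: 0.0
```

```bash
python3 - <<'E'
from h import *
im,c,s=wrist();print(s['tcp_pos'],s['force'])
b=save('side','sc.png')
cv2.imwrite('pics/c3.png',np.hstack([cv2.resize(im[130:300,170:340],(400,400),interpolation=3),cv2.resize(b[200:290,250:340],(400,400),interpolation=3)]))
E
```

```text
[ 0.56000364 -0.2965377   0.09234452] [-1.29245099 -0.04797467  0.0318774 ]
```

View pics/c3.png

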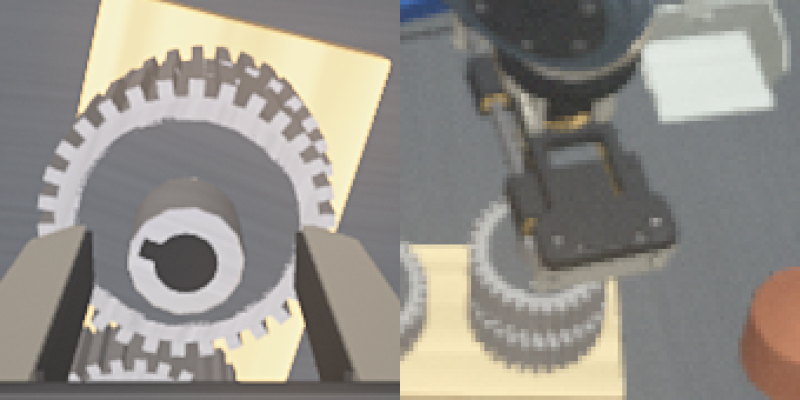

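{"method": "apply_moves", "body": {"series": [[[0,0,0.5],[0,0,0],0.55],[[0,0,0],[0,0,0],0.55]]}}

```text
clock: 5.5
tcp_pos: [0.5599, -0.2965, 0.0872]
tcp_rot: [-3.141, 0.001, 0.096]
force: [-0.4, -0.3, -1.1]
grip_width: 0.549
grip_force: 0.0
```

{"method": "apply_moves", "body": {"series": [[[0,0,0.5],[0,0,0],0.55],[[0,0,0],[0,0,0],0.55]]}}

```text
clock: 5.75
tcp_pos: [0.56, -0.2965, 0.0822]
tcp_rot: [-3.141, 0.001, 0.096]
force: [0.6, -0.3, 0.5]
grip_width: 0.553
grip_force: 0.0
```

{"method": "apply_moves", "body": {"series": [[[0,0,0],[0,0,0],0.1],[[0,0,0],[0,0,0],0.1],[[0,0,0],[0,0,0],0.1],[[0,0,0],[0,0,0],0.1],[[0,0,0],[0,0,0],0.1]], "squeeze": 15}}

```text
clock: 6.38
tcp_pos: [0.5601, -0.2963, 0.0828]
tcp_rot: [-3.141, 0.0, 0.096]
force: [-0.8, 4.8, 2.0]
grip_width: 0.32
grip_force: 15.0
```

{"method": "apply_moves", "body": {"series": [[[0,0,0],[0,0,0],0.55],[[0,0,0],[0,0,0],0.55],[[0,0,0],[0,0,0],0.55],[[0,0,0.4],[0,0,0],0.55],[[0,0,0],[0,0,0],0.55]]}}

```text
clock: 7.0
tcp_pos: [0.56, -0.2965, 0.0782]
tcp_rot: [-3.141, 0.001, 0.096]
force: [-0.2, -0.1, 0.1]
grip_width: 0.556
grip_force: 0.0
```

{"method": "apply_moves", "body": {"series": [[[0,0,0.3],[0,0,0],0.55],[[0,0,0],[0,0,0],0.55]]}}

```text
clock: 7.25
tcp_pos: [0.56, -0.2965, 0.0754]
tcp_rot: [-3.141, 0.0, 0.096]
force: [-0.4, 0.0, 0.0]
grip_width: 0.55
grip_force: 0.0
```

{"method": "apply_moves", "body": {"series": [[[0,0,0.15],[0,0,0],0.55],[[0,0,0],[0,0,0],0.55]]}}

```text
clock: 7.5
tcp_pos: [0.5601, -0.2966, 0.0741]
tcp_rot: [-3.142, 0.0, 0.096]
force: [-1.1, 0.1, -0.2]
grip_width: 0.549
grip_force: 0.0
```

{"method": "apply_moves", "body": {"series": [[[0,0,0.15],[0,0,0],0.55],[[0,0,0],[0,0,0],0.55]]}}

```text
clock: 7.75
tcp_pos: [0.5601, -0.2966, 0.0726]
tcp_rot: [-3.141, 0.0, 0.096]
force: [-0.5, -0.3, -0.1]
grip_width: 0.547
grip_force: 0.0
```

{"method": "apply_moves", "body": {"series": [[[0,0,0.15],[0,0,0],0.55],[[0,0,0],[0,0,0],0.55]]}}

```text
clock: 8.0
tcp_pos: [0.5603, -0.2967, 0.0714]
tcp_rot: [3.141, -0.0, 0.096]
force: [-1.6, 0.7, 2.8]
grip_width: 0.548
grip_force: 1.3
```

```bash
python3 - <<'E'
from h import *
s=robot.read_state();print(s['tcp_pos'],s['force'])
im=robot.camera('wrist');cv2.imwrite('pics/w3.png',im)
g=cv2.cvtColor(im,cv2.COLOR_BGR2HSV)
for y in range(200,262,4): print(y, im[y,180:345:6].mean(1).astype(int).tolist())
E
```

```text
[ 0.56025462 -0.2966595   0.07141026] [-1.56171311  0.69932424  2.83854101]
200 [121, 121, 167, 119, 203, 204, 200, 119, 126, 128, 125, 125, 123, 125, 127, 128, 129, 143, 210, 208, 163, 212, 212, 224, 227, 148, 126, 125]
204 [121, 120, 208, 215, 202, 207, 123, 125, 122, 123, 124, 126, 122, 124, 123, 127, 127, 129, 140, 211, 209, 198, 133, 225, 229, 122, 125, 125]
208 [120, 120, 121, 206, 197, 167, 123, 124, 124, 124, 121, 122, 125, 125, 123, 124, 124, 127, 128, 207, 206, 166, 144, 226, 231, 128, 127, 125]
212 [120, 159, 121, 205, 200, 124, 120, 121, 123, 122, 124, 122, 120, 122, 125, 124, 124, 123, 125, 132, 207, 208, 211, 227, 231, 125, 124, 121]
216 [122, 208, 208, 203, 184, 122, 125, 124, 120, 121, 123, 122, 122, 120, 120, 123, 126, 124, 125, 123, 205, 206, 168, 230, 204, 123, 122, 121]
220 [119, 124, 206, 200, 120, 123, 121, 123, 125, 122, 123, 129, 131, 124, 123, 119, 121, 124, 126, 123, 202, 210, 137, 129, 113, 123, 123, 123]
224 [120, 123, 207, 198, 115, 120, 122, 121, 121, 126, 131, 131, 129, 124, 122, 122, 121, 120, 122, 125, 129, 212, 205, 209, 125, 125, 125, 122]
228 [109,
[... 555 characters left out ...]
, 121, 120]
244 [152, 152, 151, 154, 61, 115, 119, 120, 134, 210, 205, 207, 216, 204, 206, 209, 98, 120, 122, 121, 67, 157, 154, 153, 154, 143, 123, 122]
248 [151, 151, 151, 117, 59, 108, 121, 118, 206, 184, 217, 62, 69, 62, 210, 202, 187, 121, 120, 109, 66, 128, 153, 153, 154, 153, 120, 119]
252 [151, 151, 152, 61, 61, 108, 121, 118, 215, 71, 67, 70, 70, 72, 139, 205, 211, 120, 122, 109, 66, 68, 152, 152, 153, 152, 132, 117]
256 [150, 152, 152, 62, 60, 120, 121, 117, 181, 67, 71, 71, 70, 71, 67, 205, 204, 119, 121, 123, 66, 66, 153, 153, 152, 152, 152, 117]
260 [151, 151, 152, 59, 59, 119, 117, 108, 213, 216, 71, 70, 71, 71, 70, 205, 207, 121, 118, 119, 64, 64, 156, 153, 152, 151, 150, 120]
```

Contact came at TCP 0.0714, so the tips are about 7.5 mm behind the TCP. I'll raise slightly, grip, lift and carry.

{"method": "apply_moves", "body": {"series": [[[0,0,-0.2],[0,0,0],0.55],[[0,0,0],[0,0,0],0.1],[[0,0,0],[0,0,0],0.1],[[0,0,0],[0,0,0],0.1],[[0,0,0],[0,0,0],0.1],[[0,0,-0.5],[0,0,0],0.1],[[0,0,-1.5],[0,0,0],0.1],[[0,0,-3],[0,0,0],0.1],[[0,0,-4],[0,0,0],0.1],[[0,0,-3],[0,0,0],0.1],[[0,0,-1],[0,0,0],0.1],[[0,0,0],[0,0,0],0.1]], "squeeze": 45}}

```text
clock: 9.55
tcp_pos: [0.5601, -0.2966, 0.2033]
tcp_rot: [3.141, -0.0, 0.096]
force: [0.4, -0.3, -5.8]
grip_width: 0.315
grip_force: 45.0
```

```bash
python3 - <<'E'
from h import *
im,c,s=wrist('w4.png');print(s['tcp_pos'],s['force'],s['grip_width'],s['grip_force'])
t=save('top','t4.png');d=save('side','s4.png')
cv2.imwrite('pics/c4.png',np.hstack([cv2.resize(im,(400,300)),cv2.resize(d[150:350,150:400],(400,320))[:300]]))
E
```

```text
[ 0.56006993 -0.29657447  0.20326765] [ 0.40981425 -0.27759627 -5.81522772] 0.3153587871955094 44.99840497970581
```

View pics/c4.png

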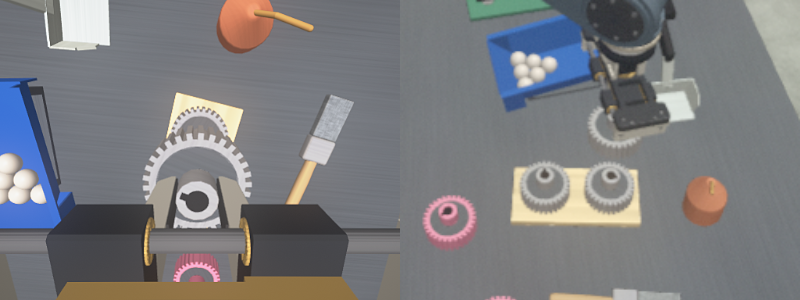

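{"method": "apply_moves", "body": {"series": [[[0,-2,0],[0,0,0],0.1],[[0,-5,0],[0,0,0],0.1],[[0,-6,0],[0,0,0],0.1],[[0,-6,0],[0,0,0],0.1],[[0,-6,0],[0,0,0],0.1],[[0,-6,0],[0,0,0],0.1],[[0,-6,0],[0,0,0],0.1],[[0,-6,0],[0,0,0],0.1],[[0,-6,0],[0,0,0],0.1],[[0.4,-6,0],[0,0,0],0.1],[[0.4,-5,0],[0,0,0],0.1],[[0,-3,0],[0,0,0],0.1]]}}

```text
clock: 11.2
tcp_pos: [0.5064, 0.334, 0.2025]
tcp_rot: [3.142, 0.001, 0.098]
force: [-0.4, -0.4, -5.6]
grip_width: 0.315
grip_force: 45.0
```

{"method": "apply_moves", "body": {"series": [[[0,-2.2,0],[0,0,0],0.1],[[0,0,0],[0,0,0],0.1],[[0,0,0],[0,0,0],0.1]]}}

```text
clock: 11.58
tcp_pos: [0.5057, 0.3524, 0.203]
tcp_rot: [3.141, 0.001, 0.095]
force: [0.6, -0.6, -5.0]
grip_width: 0.316
grip_force: 45.0
```

```bash
python3 - <<'E'
from h import *
im,c,s=wrist('w5.png');print(s['tcp_pos'],s['force'],s['grip_width'])
yaw=np.deg2rad(5.5);C=np.array([.4575,.294]);Rz=np.array([[np.cos(yaw),-np.sin(yaw)],[np.sin(yaw),np.cos(yaw)]])
for x,y,z in[(0,0,.1),(-.106,0,.1),(.106,0,.1),(0,.106,.1),(0,-.106,.1)]+[(a*.111,b*.111,.135) for a in(-1,1) for b in(-1,1)]:
    p=proj(c,[*(C+Rz@[x,y]),z]); print(x,y,p.round(1)); cv2.circle(im,tuple(int(v) for v in p),3,(0,0,255),1)
cv2.imwrite('pics/w5m.png',im)
E
```

```text
[0.50572371 0.35242884 0.20302673] [ 0.56467499 -0.5575736  -5.03721244] 0.31648332456725903
0 0 [304.5 239.8]
-0.106 0 [299.9 328.4]
0.106 0 [310.2 131.9]
0 0.106 [198.2 239.9]
0 -0.106 [410.9 239.8]
-0.111 -0.111 [417.4 358. ]
-0.111 0.111 [192.8 358. ]
0.111 -0.111 [460.7 129.4]
0.111 0.111 [177.1 129.7]
```

View pics/w5m.png

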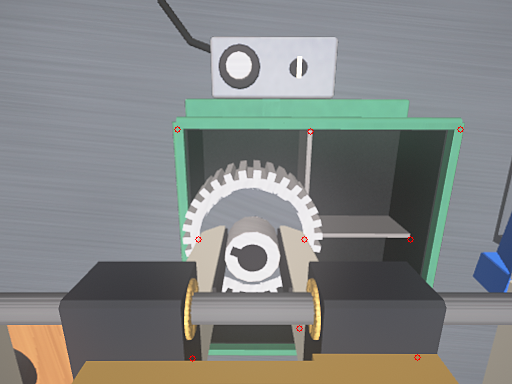

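{"method": "apply_moves", "body": {"series": [[[0.2,0,3],[0,0,0],0.1],[[0,0,4],[0,0,0],0.1],[[0,0,3],[0,0,0],0.1],[[0,0,1.5],[0,0,0],0.1],[[0,0,0.6],[0,0,0],0.1],[[0,0,0],[0,0,0],0.1],[[0,0,0.2],[0,0,0],0.1],[[0,0,0.1],[0,0,0],0.1],[[0,0,0],[0,0,0],0.1]]}}

```text
clock: 12.75
tcp_pos: [0.5079, 0.3534, 0.0795]
tcp_rot: [-3.141, -0.0, 0.096]
force: [0.4, -0.7, -4.1]
grip_width: 0.313
grip_force: 45.0
```

{"method": "apply_moves", "body": {"series": [[[0,0,0.1],[0,0,0],0.1],[[0,0,0],[0,0,0],0.1]]}}

```text
clock: 13.0
tcp_pos: [0.5078, 0.3533, 0.0782]
tcp_rot: [3.142, 0.0, 0.096]
force: [-0.5, 0.6, -5.4]
grip_width: 0.314
grip_force: 45.0
```

{"method": "apply_moves", "body": {"series": [[[0,0,0.1],[0,0,0],0.1],[[0,0,0],[0,0,0],0.1]]}}

```text
clock: 13.25
tcp_pos: [0.5078, 0.3533, 0.0771]
tcp_rot: [3.142, 0.0, 0.096]
force: [0.8, 0.4, -4.6]
grip_width: 0.311
grip_force: 45.0
```

{"method": "apply_moves", "body": {"series": [[[0,0,0.1],[0,0,0],0.1],[[0,0,0],[0,0,0],0.1]]}}

```text
clock: 13.5
tcp_pos: [0.5078, 0.3533, 0.0762]
tcp_rot: [3.142, 0.0, 0.096]
force: [-0.2, -0.4, -5.8]
grip_width: 0.31
grip_force: 45.0
```

{"method": "apply_moves", "body": {"series": [[[0,0,0.1],[0,0,0],0.1],[[0,0,0],[0,0,0],0.1]]}}

```text
clock: 13.75
tcp_pos: [0.5079, 0.3534, 0.0761]
tcp_rot: [-3.142, -0.0, 0.096]
force: [-3.3, -2.8, 4.5]
grip_width: 0.318
grip_force: 45.0
```

Contact came at 0.0762, exactly as predicted. I'll release and go back for the far gear.

{"method": "apply_moves", "body": {"series": [[[0,0,0],[0,0,0],0.5],[[0,0,0],[0,0,0],0.5],[[0,0,0],[0,0,0],0.5],[[0,0,-1],[0,0,0],0.5],[[0,0,-3],[0,0,0],0.5],[[0,0,-5],[0,0,0],0.5],[[0,0,-4],[0,0,0],0.5],[[0,3,-1],[0,0,0],0.5],[[0,6,0],[0,0,0],0.5],[[0,6,0],[0,0,0],0.5],[[0,6,0],[0,0,0],0.5],[[0,6,0],[0,0,0],0.5]]}}

```text
clock: 15.25
tcp_pos: [0.5337, 0.0827, 0.2161]
tcp_rot: [3.142, -0.001, 0.096]
force: [1.2, 0.0, 0.4]
grip_width: 0.495
grip_force: 0.0
```

{"method": "apply_moves", "body": {"series": [[[-0.5,6,0],[0,0,0],0.5],[[-0.5,6,0],[0,0,0],0.5],[[0,6,0],[0,0,0],0.5],[[0,6,0],[0,0,0],0.5],[[0,6,0],[0,0,0],0.5],[[0,5,0],[0,0,0],0.5],[[0,3,0],[0,0,0],0.5],[[0,0,0],[0,0,0],0.5],[[0,0,0],[0,0,0],0.5]]}}

```text
clock: 16.38
tcp_pos: [0.56, -0.2938, 0.2155]
tcp_rot: [-3.141, -0.0, 0.096]
force: [-0.0, 0.1, 0.3]
grip_width: 0.499
grip_force: 0.0
```

```bash
cat >> h.py <<'E'
def bores(z,im,c):
    "dark round bores in grey hubs near expected place: world points at height z"
    g=cv2.cvtColor(im,cv2.COLOR_BGR2HSV); m=((g[...,2]<90)).astype(np.uint8)
    out=[]
    for k in cv2.findContours(m,cv2.RETR_LIST,cv2.CHAIN_APPROX_NONE)[0]:
        a=cv2.contourArea(k)
        if 40<a<600:
            (x,y),r=cv2.minEnclosingCircle(k)
            if a>.5*np.pi*r*r and y<262: out.append(((round(x),round(y),round(a)),onz(c,(x,y),z).round(4)))
    return out
E
python3 - <<'E'
from h import *
im,c,s=wrist('w6.png');print(s['tcp_pos'],s['force'],s['grip_width'])
print(proj(c,(.56,-.2968,.071)),proj(c,(.4515,-.2859,.071)))
for b in bores(.071,im,c):print(b, totool(s,b[1]))
E
```

```text
[ 0.55996383 -0.29383128  0.21554281] [-0.03535117  0.09921865  0.31363843] 0.4991915458206702
[253.67526113 178.01432738] [235.48884143 266.29393899]
```

```bash
python3 - <<'E'
from h import *
im=cv2.imread('pics/w6.png');s=robot.read_state();c=cam('wrist',s)
g=im.max(2);r=g[120:262,180:330]
n,l,st,ce=cv2.connectedComponentsWithStats((r<95).astype(np.uint8))
for i in range(1,n):
    if st[i,4]>15: p=ce[i]+[180,120];P=onz(c,p,.071);print(st[i],p.round(1),P.round(4),totool(s,P).round(2))
E
```

```text
[71 50 14 16 98] [258.2 177.8] [ 0.5608 -0.3014  0.071 ] [-1.000e-02  7.900e-01  1.446e+01]
[ 19 109  15  33 271] [207.8 248.6] [ 0.4713 -0.252   0.071 ] [-8.43 -4.99 14.46]
[111 109  14  33 258] [296.2 248.7] [ 0.4811 -0.3538  0.071 ] [-8.44  5.23 14.46]
```

```bash
python3 - <<'E'
from h import *
im=cv2.imread('pics/w6.png');cv2.imwrite('pics/c6.png',cv2.resize(im[100:290,150:360],(630,570),interpolation=3))
E
```

```text
(no output)
```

View pics/c6.png

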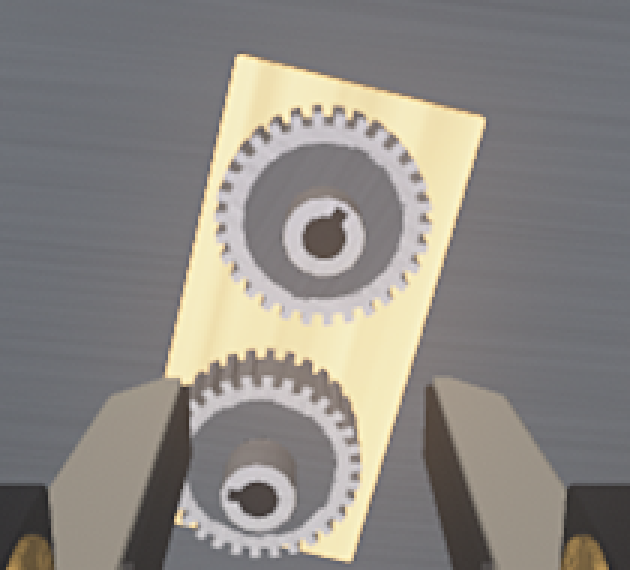

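The far gear's hub is at crop (324,236), so it sits about 4.5 mm off the earlier estimate. I'll correct for that, descend and grip.

{"method": "apply_moves", "body": {"series": [[[0,0.75,4],[0,0,0],0.5],[[0,0,6],[0,0,0],0.5],[[0,0,4],[0,0,0],0.5],[[0,0,2],[0,0,0],0.5],[[0,0,1.2],[0,0,0],0.5],[[0,0,0.2],[0,0,0],0.5],[[0,0,0],[0,0,0],0.5],[[0,0,0],[0,0,0],0.1],[[0,0,0],[0,0,0],0.1],[[0,0,0],[0,0,0],0.1],[[0,0,0],[0,0,0],0.1]]}}

```text
clock: 17.8
tcp_pos: [0.5609, -0.3018, 0.0419]
tcp_rot: [-3.141, -0.0, 0.096]
force: [-1.1, 5.3, 6.3]
grip_width: 0.312
grip_force: 45.0
```

{"method": "apply_moves", "body": {"series": [[[0,0,-0.5],[0,0,0],0.1],[[0,0,-1.5],[0,0,0],0.1],[[0,0,-3],[0,0,0],0.1],[[0,0,-5],[0,0,0],0.1],[[0,0,-4],[0,0,0],0.1],[[0,0,-2],[0,0,0],0.1],[[0,0,0],[0,0,0],0.1]]}}

```text
clock: 18.68
tcp_pos: [0.5612, -0.3026, 0.2033]
tcp_rot: [3.139, -0.003, 0.096]
force: [0.2, 0.1, -5.2]
grip_width: 0.311
grip_force: 45.0
```

{"method": "apply_moves", "body": {"series": [[[0,-2,0],[0,0,0],0.1],[[0,-4,0],[0,0,0],0.1],[[0,-6,0],[0,0,0],0.1],[[0,-6,0],[0,0,0],0.1],[[0,-6,0],[0,0,0],0.1],[[0,-6,0],[0,0,0],0.1],[[0.5,-6,0],[0,0,0],0.1],[[0.5,-6,0],[0,0,0],0.1],[[0,-5,0],[0,0,0],0.1],[[0,-4,0],[0,0,0],0.1],[[0,-3,0],[0,0,0],0.1],[[0,-1,0],[0,0,0],0.1]]}}

```text
clock: 20.18
tcp_pos: [0.5165, 0.248, 0.2001]
tcp_rot: [3.141, 0.002, 0.098]
force: [-0.6, -0.2, -4.5]
grip_width: 0.314
grip_force: 45.0
```

{"method": "apply_moves", "body": {"series": [[[0,0,0],[0,0,0],0.1],[[0,0,0],[0,0,0],0.1]]}}

```text
clock: 20.42
tcp_pos: [0.518, 0.2454, 0.201]
tcp_rot: [3.141, 0.001, 0.095]
force: [0.3, -0.4, -4.0]
grip_width: 0.313
grip_force: 45.0
```

```bash
python3 - <<'E'
from h import *
im,c,s=wrist('w7.png');print(s['tcp_pos'],s['tcp_rot'],s['force'])
print(totool(s,(.5185,.2456,.077)))
E
```

```text
[0.51799643 0.24541574 0.20096555] [3.14117028e+00 5.83311999e-04 9.49808531e-02] [ 0.25606083 -0.43325537 -3.9768298 ]
[ 0.05910832 -0.01880265 12.39651582]
```

View pics/w7.png

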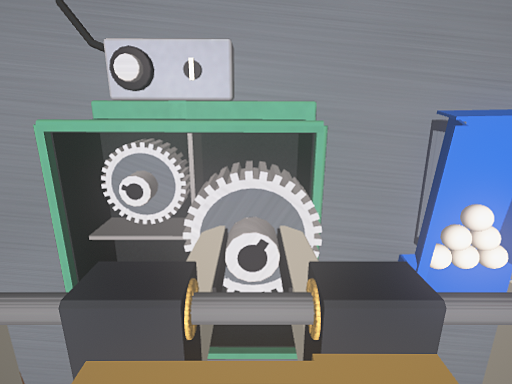

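The first gear lies flat in its compartment at (145,180). I'll lower the second.

{"method": "apply_moves", "body": {"series": [[[0,0,3],[0,0,0],0.1],[[0,0,4],[0,0,0],0.1],[[0,0,3],[0,0,0],0.1],[[0,0,1.4],[0,0,0],0.1],[[0,0,0.6],[0,0,0],0.1],[[0,0,0.1],[0,0,0],0.1],[[0,0,0.1],[0,0,0],0.1],[[0,0,0],[0,0,0],0.1]]}}

```text
clock: 21.48
tcp_pos: [0.5184, 0.2465, 0.0798]
tcp_rot: [-3.141, -0.001, 0.096]
force: [-0.0, -0.1, -3.8]
grip_width: 0.313
grip_force: 45.0
```

{"method": "apply_moves", "body": {"series": [[[0,0,0.1],[0,0,0],0.1],[[0,0,0],[0,0,0],0.1]]}}

```text
clock: 21.72
tcp_pos: [0.5181, 0.2464, 0.0783]
tcp_rot: [-3.142, -0.0, 0.096]
force: [0.8, 0.4, -4.8]
grip_width: 0.312
grip_force: 45.0
```

{"method": "apply_moves", "body": {"series": [[[0,0,0.1],[0,0,0],0.1],[[0,0,0],[0,0,0],0.1]]}}

```text
clock: 21.98
tcp_pos: [0.518, 0.2463, 0.0771]
tcp_rot: [3.142, 0.0, 0.096]
force: [0.3, 0.8, -4.6]
grip_width: 0.313
grip_force: 45.0
```

{"method": "apply_moves", "body": {"series": [[[0,0,0.1],[0,0,0],0.1],[[0,0,0],[0,0,0],0.1]]}}

```text
clock: 22.22
tcp_pos: [0.5181, 0.2463, 0.0768]
tcp_rot: [3.142, -0.0, 0.096]
force: [-3.4, -2.2, 4.7]
grip_width: 0.313
grip_force: 45.0
```

{"method": "apply_moves", "body": {"series": [[[0,0,0],[0,0,0],0.5],[[0,0,0],[0,0,0],0.5],[[0,0,0],[0,0,0],0.5],[[0,0,-1],[0,0,0],0.5],[[0,0,-3],[0,0,0],0.5],[[0,0,-5],[0,0,0],0.5],[[0,0,-4],[0,0,0],0.5],[[0,3,-1],[0,0,0],0.5],[[-1.5,5.5,0],[0,0,0],0.5],[[-1.5,5.5,0],[0,0,0],0.5],[[-1.5,5.5,0],[0,0,0],0.5],[[-1.5,5.5,0],[0,0,0],0.5]]}}

```text
clock: 23.72
tcp_pos: [0.4819, -0.0099, 0.2171]
tcp_rot: [3.141, -0.001, 0.096]
force: [0.9, -0.7, 0.3]
grip_width: 0.501
grip_force: 0.0
```

{"method": "apply_moves", "body": {"series": [[[-1.5,5.5,0],[0,0,0],0.5],[[-1.5,5.5,0],[0,0,0],0.5],[[-1.5,5.5,0],[0,0,0],0.5],[[-1.2,5,0],[0,0,0],0.5],[[0,4,0],[0,0,0],0.5],[[0,2,0],[0,0,0],0.5],[[0,0,0],[0,0,0],0.5],[[0,0,0],[0,0,0],0.5]]}}

```text
clock: 24.72
tcp_pos: [0.4519, -0.2863, 0.2163]
tcp_rot: [-3.141, 0.0, 0.097]
force: [-0.6, -0.5, 0.9]
grip_width: 0.502
grip_force: 0.0
```

```bash
python3 - <<'E'
from h import *
im,c,s=wrist('w8.png');print(s['tcp_pos'],s['force'],s['grip_width'])
print(proj(c,(.4515,-.2859,.071)))
g=im.max(2);r=g[120:225,180:330]
n,l,st,ce=cv2.connectedComponentsWithStats((r<95).astype(np.uint8))
for i in range(1,n):
    if st[i,4]>15: p=ce[i]+[180,120];P=onz(c,p,.071);print(st[i],p.round(1),P.round(4),totool(s,P).round(2))
# hub ring (bright grey)
m=((r>185)&(np.ptp(im[120:225,180:330].astype(int),axis=2)<25)).astype(np.uint8)
n,l,st,ce=cv2.connectedComponentsWithStats(m)
for i in range(1,n):
    if st[i,4]>80: p=st[i,:2]+st[i,2:4]/2-.5+[180,120];print(st[i],p,onz(c,p,.071).round(4))
E
```

```text
[ 0.4518688  -0.28626714  0.21631711] [-0.56722459 -0.5324004   0.94332926] 0.5024413937756022
[250.5972057  177.88859891]
[ 61  51  17  13 151] [250.1 177.2] [ 0.4522 -0.2852  0.071 ] [ 0.04 -0.09 14.53]
[  35   17   72   70 1095] [250.5 171.5] [ 0.4585 -0.2851  0.071 ]
[ 58  45  26  25 299] [250.5 177. ] [ 0.4525 -0.2857  0.071 ]
```

{"method": "apply_moves", "body": {"series": [[[0,0,4],[0,0,0],0.5],[[0,0,6],[0,0,0],0.5],[[0,0,4],[0,0,0],0.5],[[0,0,2],[0,0,0],0.5],[[0,0,1.2],[0,0,0],0.5],[[0,0,0.15],[0,0,0],0.5],[[0,0,0],[0,0,0],0.5],[[0,0,0],[0,0,0],0.1],[[0,0,0],[0,0,0],0.1],[[0,0,0],[0,0,0],0.1],[[0,0,0],[0,0,0],0.1]]}}

```text
clock: 26.15
tcp_pos: [0.4518, -0.287, 0.0432]
tcp_rot: [-3.141, -0.0, 0.096]
force: [-0.4, 4.2, 6.6]
grip_width: 0.312
grip_force: 45.0
```

{"method": "apply_moves", "body": {"series": [[[0,0,-0.5],[0,0,0],0.1],[[0,0,-1.5],[0,0,0],0.1],[[0,0,-3],[0,0,0],0.1],[[0,0,-5],[0,0,0],0.1],[[0,0,-4],[0,0,0],0.1],[[0,0,-2],[0,0,0],0.1],[[0,0,0],[0,0,0],0.1]]}}

```text
clock: 27.02
tcp_pos: [0.4522, -0.2879, 0.2046]
tcp_rot: [3.139, -0.002, 0.096]
force: [-0.0, -0.4, -5.7]
grip_width: 0.316
grip_force: 45.0
```

{"method": "apply_moves", "body": {"series": [[[0,-2,0],[0,0,0],0.1],[[0,-4,0],[0,0,0],0.1],[[0,-6,0],[0,0,0],0.1],[[0,-6,0],[0,0,0],0.1],[[0,-6,0],[0,0,0],0.1],[[0,-6,0],[0,0,0],0.1],[[0.5,-6,0],[0,0,0],0.1],[[0.4,-5.5,0],[0,0,0],0.1],[[0,-4,0],[0,0,0],0.1],[[0,-4,0],[0,0,0],0.1],[[0,-2,0],[0,0,0],0.1],[[0,-1,0],[0,0,0],0.1]]}}

```text
clock: 28.52
tcp_pos: [0.4091, 0.2369, 0.2017]
tcp_rot: [3.141, 0.002, 0.097]
force: [-0.2, 0.3, -4.8]
grip_width: 0.311
grip_force: 45.0
```

{"method": "apply_moves", "body": {"series": [[[0,0,0],[0,0,0],0.1],[[0,0,0],[0,0,0],0.1]]}}

```text
clock: 28.78
tcp_pos: [0.4104, 0.2353, 0.2025]
tcp_rot: [3.141, 0.001, 0.095]
force: [-0.0, 0.3, -4.3]
grip_width: 0.315
grip_force: 45.0
```

```bash
python3 - <<'E'
from h import *
im,c,s=wrist('w9.png');print(s['tcp_pos'],s['tcp_rot'],s['force'])
print(totool(s,(.411,.2355,.0782)))
E
```

```text
[0.41043532 0.23533847 0.20251496] [3.14121802e+00 5.06763926e-04 9.51902949e-02] [-0.03556759  0.25540716 -4.30461482]
[ 0.06404772 -0.01536977 12.43146037]
```

{"method": "apply_moves", "body": {"series": [[[0,0,3],[0,0,0],0.1],[[0,0,4],[0,0,0],0.1],[[0,0,3],[0,0,0],0.1],[[0,0,1.5],[0,0,0],0.1],[[0,0,0.6],[0,0,0],0.1],[[0,0,0.1],[0,0,0],0.1],[[0,0,0.1],[0,0,0],0.1],[[0,0,0],[0,0,0],0.1]]}}

```text
clock: 29.82
tcp_pos: [0.4109, 0.2362, 0.0803]
tcp_rot: [-3.141, -0.001, 0.096]
force: [1.1, -0.4, -5.4]
grip_width: 0.31
grip_force: 45.0
```

{"method": "apply_moves", "body": {"series": [[[0,0,0.1],[0,0,0],0.1],[[0,0,0],[0,0,0],0.1]]}}

```text
clock: 30.08
tcp_pos: [0.4106, 0.236, 0.0788]
tcp_rot: [-3.142, -0.0, 0.096]
force: [0.3, 0.4, -6.2]
grip_width: 0.313
grip_force: 45.0
```

{"method": "apply_moves", "body": {"series": [[[0,0,0.1],[0,0,0],0.1],[[0,0,0],[0,0,0],0.1]]}}

```text
clock: 30.32
tcp_pos: [0.4107, 0.236, 0.0782]
tcp_rot: [3.142, -0.0, 0.096]
force: [-2.1, -2.4, 5.4]
grip_width: 0.313
grip_force: 45.0
```

{"method": "apply_moves", "body": {"series": [[[0,0,0],[0,0,0],0.5],[[0,0,0],[0,0,0],0.5],[[0,0,0],[0,0,0],0.5],[[0,0,-1],[0,0,0],0.5],[[0,0,-3],[0,0,0],0.5],[[0,0,-5],[0,0,0],0.5],[[0,0,-5],[0,0,0],0.5],[[0,0,-4],[0,0,0],0.5],[[4.5,4,0],[0,0,0],0.5],[[4.5,4.5,0],[0,0,0],0.5],[[4.5,4.5,0],[0,0,0],0.5],[[4.5,4.5,0],[0,0,0],0.5]]}}

```text
clock: 31.82
tcp_pos: [0.6052, 0.0797, 0.2586]
tcp_rot: [-3.141, -0.001, 0.096]
force: [-0.3, 0.2, -0.3]
grip_width: 0.502
grip_force: 0.0
```

{"method": "apply_moves", "body": {"series": [[[4.5,4.5,0],[0,0,0],0.5],[[4.5,4.6,0],[0,0,0],0.5],[[0,4,0],[0,0,0],0.5],[[0,1,0],[0,0,-10.5],0.5],[[0,0,0],[0,0,-10.6],0.5],[[0,0,0],[0,0,-10.6],0.5],[[0,0,0],[0,0,-10.6],0.5],[[0,0,0],[0,0,-10.6],0.5],[[0,0,0],[0,0,-10.6],0.5],[[0,0,0],[0,0,-10.6],0.5],[[0,0,0],[0,0,-10.6],0.5],[[0,0,0],[0,0,0],0.5]]}}

```text
clock: 33.33
tcp_pos: [0.7046, -0.0487, 0.2583]
tcp_rot: [3.141, 0.0, 1.573]
force: [0.1, 0.3, -0.8]
grip_width: 0.502
grip_force: 0.0
```

```bash
python3 - <<'E'
from h import *
im,c,s=wrist('w10.png');print(s['tcp_pos'],s['tcp_rot'],s['joint_positions'].round(2),s['grip_width'])
t=save('top','t10.png')
cv2.imwrite('pics/c10.png',np.hstack([cv2.resize(im,(400,300)),cv2.resize(t[90:240,80:280],(400,300))]))
E
```

```text
[ 0.70455477 -0.04865237  0.25833327] [3.14129686e+00 4.35625619e-05 1.57269856e+00] [-0.13  0.61  1.13 -0.    1.4  -0.14] 0.5023171948417069
```

View pics/c10.png

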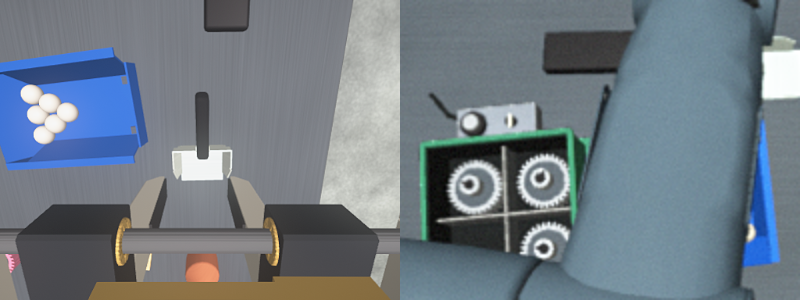

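The wrist view shows the handle upright, from (258,118) to (260,202) in full-scale pixels. The top view shows all three gears seated in separate compartments.

```bash
python3 - <<'E'
from h import *
im=cv2.imread('pics/w10.png');s=robot.read_state();c=cam('wrist',s)
g=im.max(2)
for y in range(112,212,8):
    x=np.where(g[y,235:285]<85)[0]+235
    print(y,(x.min(),x.max()) if len(x) else None)
for (u,v,z) in((259,118,.129),(260,202,.104),(259.5,160,.116)): print(onz(c,(u,v),z).round(4))
print(proj(c,(.706,-.053,.111)))
E
```

```text
112 None
120 (np.int64(251), np.int64(265))
128 (np.int64(250), np.int64(266))
136 (np.int64(250), np.int64(266))
144 (np.int64(250), np.int64(266))
152 (np.int64(251), np.int64(266))
160 (np.int64(251), np.int64(266))
168 (np.int64(251), np.int64(266))
176 (np.int64(251), np.int64(266))
184 (np.int64(252), np.int64(266))
192 (np.int64(252), np.int64(266))
200 (np.int64(253), np.int64(265))
208 None
[0.7108 0.0144 0.129 ]
[ 0.713  -0.0798  0.104 ]
[ 0.7119 -0.0293  0.116 ]
[253.88129962 180.70645278]
```

{"method": "apply_moves", "body": {"series": [[[-0.45,0.65,5],[0,0,0],0.5],[[0,0,6],[0,0,0],0.5],[[0,0,4],[0,0,0],0.5],[[0,0,2.5],[0,0,0],0.5],[[0,0,1.2],[0,0,0],0.5],[[0,0,0],[0,0,0],0.5],[[0,0,0],[0,0,0],0.05],[[0,0,0],[0,0,0],0.05],[[0,0,0],[0,0,0],0.05],[[0,0,0],[0,0,0],0.05],[[0,0,0],[0,0,0],0.05]], "squeeze": 58}}

```text
clock: 34.8
tcp_pos: [0.7114, -0.0531, 0.0712]
tcp_rot: [3.141, 0.0, 1.574]
force: [-1.4, -0.1, 4.1]
grip_width: 0.193
grip_force: 57.7
```

```bash
python3 - <<'E'
from h import *
s=robot.read_state();print(s['tcp_pos'],s['tcp_rot'],s['force'],s['grip_width'],s['grip_force'])
t=cam('top');f=512/800
# bin geometry: front/top edges from initial top view zoom crop (scale 800/290, origin 80,90)
def Z(u,v,z): return onz(t,(80+u*290/800,90+v*290/800),z).round(4)
for n,p,z in(('TopEnd rim L',(357,177),.099),('TopEnd rim R',(501,163),.099),('low rim L',(377,377),.058),('low rim R',(523,361),.058)): print(n,Z(*p,z))
for b in((441,275),(428,300),(459,297),(417,327),(447,324),(476,320)): print('ball',Z(*b,.036))
E
```

```text
[ 0.71135113 -0.05314899  0.07120735] [3.14100470e+00 8.80816537e-05 1.57390974e+00] [-1.41385978 -0.09745457  4.07066738] 0.19289023652645088 57.74758994579315
TopEnd rim L [0.591  0.0691 0.099 ]
TopEnd rim R [ 0.6063 -0.0893  0.099 ]
low rim L [0.3743 0.0483 0.058 ]
low rim R [ 0.3916 -0.1131  0.058 ]
ball [ 0.4915 -0.021   0.036 ]
ball [ 0.4628 -0.0063  0.036 ]
ball [ 0.4661 -0.0416  0.036 ]
ball [0.4319 0.006  0.036 ]
ball [ 0.4353 -0.028   0.036 ]
ball [ 0.4397 -0.0609  0.036 ]
```

Handle gripped at 18 mm. Lift and turn the mouth towards the bin's low end.

{"method": "apply_moves", "body": {"series": [[[0,0,-0.5],[0,0,0],0.05],[[0,0,-2],[0,0,0],0.05],[[0,0,-4],[0,0,0],0.05],[[0,0,-4],[0,0,5],0.05],[[0,0,-3],[0,0,10.6],0.05],[[0,0,0],[0,0,10.6],0.05],[[0,0,0],[0,0,10.6],0.05],[[0,0,0],[0,0,10.6],0.05],[[0,0,0],[0,0,10.6],0.05],[[0,0,0],[0,0,10.6],0.05],[[0,0,0],[0,0,10.6],0.05],[[0,0,0],[0,0,5.3],0.05]]}}

```text
clock: 36.3
tcp_pos: [0.7112, -0.0531, 0.2071]
tcp_rot: [3.141, -0.001, 0.095]
force: [-1.1, 0.1, -1.5]
grip_width: 0.191
grip_force: 57.7
```

```bash
cat >> h.py <<'E'
O=np.array([.5185,-.019]);YB=np.deg2rad(5.7);S8=np.deg2rad(8)
def binpt(xf,yf,zf):
    x=xf*np.cos(S8)-zf*np.sin(S8);z=.0285+xf*np.sin(S8)+zf*np.cos(S8)
    return np.array([O[0]+x*np.cos(YB)-yf*np.sin(YB),O[1]+x*np.sin(YB)+yf*np.cos(YB),z])
SAG=3.
def scoop_pose(lip,down,yawtool):
    "tool pose (R,p) putting the lip (underside) at lip, mouth down by deg, tool yaw rad"
    RS=R.from_euler('z',yawtool+np.pi)*R.from_euler('y',down,degrees=True)   # scoop in world
    o=np.array(lip)-RS.apply([.035,0,0]); grip=o+RS.apply([-.070,0,.097])
    Rt=R.from_euler('z',yawtool)*R.from_euler('x',180,degrees=True)  # nominal level tool
    Rt=R.from_rotvec(RS.apply([0,1,0])*np.deg2rad(down-SAG))*Rt
    return Rt,grip+Rt.apply([0,0,.0265])
def rows(s,poses,nmax=5.5,amax=10.):
    Rc=R.from_matrix(Rm(s['tcp_rot']));pc=np.array(s['tcp_pos'])
    for Rt,p in poses:
        rv=(Rc.inv()*Rt).as_rotvec(degrees=True);d=np.linalg.norm(p-pc)*100
        n=int(max(1,np.ceil(d/nmax),np.ceil(np.abs(rv).max()/amax)))
        for i in range(n):
            Rn=Rc*R.from_rotvec(rv/n,degrees=True);t=(p-pc)*100/n
            Ra=Rc*R.from_rotvec(rv*i/n,degrees=True)
            print([Ra.inv().apply(t).round(2).tolist(),(rv/n).round(1).tolist()])
        print('--',p.round(4)); Rc,pc=Rt,p
def lip_of(s,sag=None):
    Rt=R.from_matrix(Rm(s['tcp_rot']));p=np.array(s['tcp_pos'])
    a=np.deg2rad(SAG if sag is None else sag);grip=p+Rt.apply([0,0,-.0265])
    # scoop in tool: x_s=-x_t, z_s=-z_t, y same, then sag about y
    RS=Rt*R.from_euler('y',180,degrees=True)*R.from_euler('y',a)
    return grip+RS.apply([.105,0,-.097]),RS
E
python3 - <<'E'
from h import *
im,c,s=wrist('w11.png');print(s['tcp_pos'],s['tcp_rot'],s['force'],s['grip_width'])
l,RS=lip_of(s);print('lip',l, RS.apply([1,0,0]))
d=save('side','s11.png');sd=cam('side')
for sag in(0,3,6):
    l,RS=lip_of(s,np.float64(sag));print(sag,[proj(sd,l+RS.apply([0,y,0])).round(1).tolist() for y in(-.04,.04)],[proj(c,l+RS.apply([0,y,0])).round(1).tolist() for y in(-.04,.04)])
cv2.imwrite('pics/c11.png',np.hstack([cv2.resize(im,(400,300)),cv2.resize(d[100:280,200:440],(400,300),interpolation=3)]))
rows(s,[scoop_pose(binpt(-.005,0,.06),8,YB),scoop_pose(binpt(-.005,0,.004),8,YB)])
E
```

```text
[ 0.71121542 -0.05313819  0.20712348] [ 3.14134930e+00 -1.03766303e-03  9.48076705e-02] [-1.12365716  0.08236042 -1.48916586] 0.19118637540881417
lip [ 0.61196417 -0.06259481  0.13115764] [-0.994089   -0.09454346 -0.05337217]
0 [[279.4, 165.5], [287.2, 185.1]] [[208.3, 304.8], [293.2, 304.8]]
3 [[281.0, 166.5], [288.8, 186.0]] [[208.9, 296.6], [292.7, 296.5]]
6 [[282.6, 167.4], [290.5, 186.9]] [[209.3, 288.4], [292.2, 288.4]]
[[-3.64, -1.75, 1.18], [0.0, 1.6, -0.1]]
[[-3.67, -1.76, 1.08], [0.0, 1.6, -0.1]]
[[-3.7, -1.76, 0.97], [0.0, 1.6, -0.1]]
-- [ 0.5976 -0.0111  0.1715]
[[0.15, -0.0, 2.8], [0.0, 0.0, 0.0]]
[[0.15, -0.0, 2.8], [0.0, 0.0, 0.0]]
-- [ 0.6053 -0.0103  0.116 ]
```

View pics/c11.png

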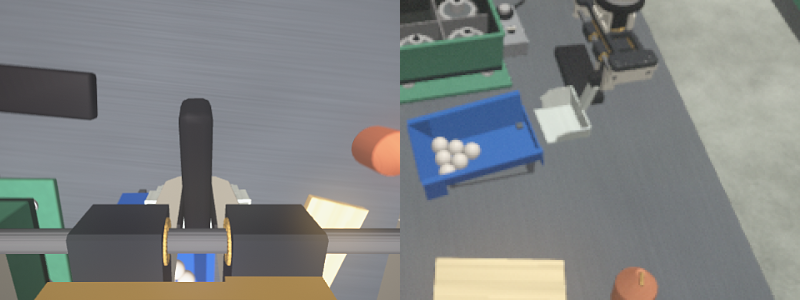

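Side view: the scoop hangs behind the bin with its mouth towards the robot, lip at crop (540,120), matching the 3° sag prediction. Moving it over the bin and lowering.

{"method": "apply_moves", "body": {"series": [[[-3.5,-1.75,1.2],[0,1.6,-0.1],0.05],[[-3.5,-1.75,1.1],[0,1.6,-0.1],0.05],[[-3.5,-1.75,1],[0,1.6,-0.1],0.05],[[0.15,0,2.5],[0,0,0],0.05],[[0.15,0,2],[0,0,0],0.05],[[0,0,0.6],[0,0,0],0.05],[[0,0,0],[0,0,0],0.05],[[0,0,0],[0,0,0],0.05]]}}

```text
clock: 37.4
tcp_pos: [0.6101, -0.0108, 0.1199]
tcp_rot: [3.141, -0.085, 0.105]
force: [0.2, -0.3, -1.9]
grip_width: 0.194
grip_force: 57.9
```

```bash
cat >> h.py <<'E'
def binco(P):
    d=np.array(P[:2])-O;x=d@[np.cos(YB),np.sin(YB)];y=d@[-np.sin(YB),np.cos(YB)];z=P[2]-.0285
    return np.round(np.array([x*np.cos(S8)+z*np.sin(S8),y,-x*np.sin(S8)+z*np.cos(S8)])*1000,1)
def white(im,lo=190):
    return ((im.min(2)>lo)&(np.ptp(im.astype(int),axis=2)<45)).astype(np.uint8)
E
python3 - <<'E'
from h import *
s=robot.read_state();print(s['tcp_pos'],s['tcp_rot'],s['force'])
l,RS=lip_of(s);print('lip binf',binco(l),np.rad2deg(np.arcsin(-RS.apply([1,0,0])[2])))
E
```

```text
[ 0.61005581 -0.01075518  0.11988923] [ 3.14115179 -0.08476416  0.10460007] [ 0.24131812 -0.30840941 -1.86112634]
lip binf [-0.  -1.4  7.4] 7.856628136694717
```

{"method": "apply_moves", "body": {"series": [[[0,0,0.4],[0,0,0],0.05],[[0,0,0],[0,0,0],0.05]]}}

```text
clock: 37.65
tcp_pos: [0.6098, -0.0106, 0.1151]
tcp_rot: [3.141, -0.084, 0.105]
force: [-0.0, 0.4, -2.1]
grip_width: 0.188
grip_force: 57.9
```

{"method": "apply_moves", "body": {"series": [[[0,0,0.15],[0,0,0],0.05],[[0,0,0],[0,0,0],0.05]]}}

```text
clock: 37.9
tcp_pos: [0.61, -0.0106, 0.1137]
tcp_rot: [3.141, -0.084, 0.104]
force: [0.0, 0.7, -2.8]
grip_width: 0.189
grip_force: 57.9
```

{"method": "apply_moves", "body": {"series": [[[0,0,0.15],[0,0,0],0.05],[[0,0,0],[0,0,0],0.05]]}}

```text
clock: 38.15
tcp_pos: [0.6101, -0.0106, 0.1122]
tcp_rot: [3.141, -0.084, 0.104]
force: [-0.7, -1.1, -1.8]
grip_width: 0.19
grip_force: 57.9
```

{"method": "apply_moves", "body": {"series": [[[0,0,0.15],[0,0,0],0.05],[[0,0,0],[0,0,0],0.05]]}}

```text
clock: 38.4
tcp_pos: [0.6104, -0.0106, 0.1109]
tcp_rot: [3.141, -0.084, 0.104]
force: [-1.1, -0.7, 0.2]
grip_width: 0.191
grip_force: 57.9
```

{"method": "apply_moves", "body": {"series": [[[0,0,0.15],[0,0,0],0.05],[[0,0,0],[0,0,0],0.05]]}}

```text
clock: 38.65
tcp_pos: [0.6109, -0.0106, 0.1107]
tcp_rot: [3.141, -0.085, 0.105]
force: [-2.5, 0.2, 12.5]
grip_width: 0.19
grip_force: 58.0
```

{"method": "apply_moves", "body": {"series": [[[0,0,0.1],[0,0,0],0.05],[[0,0,0],[0,0,0],0.05]]}}

```text
clock: 38.9
tcp_pos: [0.6115, -0.0105, 0.1105]
tcp_rot: [3.141, -0.087, 0.105]
force: [-2.4, 1.4, 16.1]
grip_width: 0.192
grip_force: 58.0
```

Floor contact found. Unload slightly and push down the slope under the balls.

{"method": "apply_moves", "body": {"series": [[[0,0,-0.2],[0,0,0],0.05],[[-1,0,0.05],[0,0,0],0.05],[[-1,0,0.05],[0,0,0],0.05],[[-1,0,0.05],[0,0,0],0.05],[[0,0,0],[0,0,0],0.05]]}}

```text
clock: 39.52
tcp_pos: [0.5797, -0.0138, 0.1062]
tcp_rot: [3.141, -0.083, 0.104]
force: [-0.5, -1.3, 3.4]
grip_width: 0.194
grip_force: 58.0
```

{"method": "apply_moves", "body": {"series": [[[-1,0,0.05],[0,0,0],0.05],[[-0.8,0,0.05],[0,0,0],0.05],[[0,0,0],[0,0,0],0.05]]}}

```text
clock: 39.9
tcp_pos: [0.5627, -0.0157, 0.104]
tcp_rot: [3.141, -0.084, 0.104]
force: [3.0, -0.0, 5.3]
grip_width: 0.189
grip_force: 58.0
```

{"method": "apply_moves", "body": {"series": [[[-0.8,0,0.04],[0,0,0],0.05],[[-0.7,0,0.04],[0,0,0],0.05],[[0,0,0],[0,0,0],0.05]]}}

```text
clock: 40.28
tcp_pos: [0.5478, -0.0172, 0.1019]
tcp_rot: [3.141, -0.084, 0.104]
force: [2.8, -0.9, 6.8]
grip_width: 0.191
grip_force: 58.0
```

```bash
python3 - <<'E'
from h import *
s=robot.read_state();l,RS=lip_of(s);print('lip binf',binco(l),np.rad2deg(np.arcsin(-RS.apply([1,0,0])[2])),s['force'],s['tcp_rot'])
E
```

```text
lip binf [-64.5  -1.6  -1.6] 7.822684329001367 [ 2.79678172 -0.90825611  6.77718509] [ 3.14119154 -0.08417172  0.1044123 ]
```

{"method": "apply_moves", "body": {"series": [[[-0.7,0,0.03],[0,0,0],0.05],[[0,0,0],[0,0,0],0.05]]}}

```text
clock: 40.52
tcp_pos: [0.541, -0.0179, 0.101]
tcp_rot: [3.141, -0.084, 0.104]
force: [3.9, 1.3, 6.7]
grip_width: 0.19
grip_force: 58.0
```

{"method": "apply_moves", "body": {"series": [[[-0.6,0,0.03],[0,0,0],0.05],[[0,0,0],[0,0,0],0.05]]}}

```text
clock: 40.78
tcp_pos: [0.5352, -0.0185, 0.1002]
tcp_rot: [3.141, -0.085, 0.104]
force: [3.8, -0.2, 6.5]
grip_width: 0.191
grip_force: 58.0
```

{"method": "apply_moves", "body": {"series": [[[-0.5,0,0.02],[0,0,0],0.05],[[0,0,0],[0,0,0],0.05]]}}

```text
clock: 41.02
tcp_pos: [0.5306, -0.019, 0.0997]
tcp_rot: [3.141, -0.085, 0.104]
force: [6.4, 0.4, 4.9]
grip_width: 0.19
grip_force: 58.0
```

```bash
cat >> h.py <<'E'
def balls(name='side',fn=None,mask=None):
    im=robot.camera(name)
    if fn: cv2.imwrite('pics/'+fn,im)
    return im
E
python3 - <<'E'
from h import *
s=robot.read_state();l,RS=lip_of(s);print('lip binf',binco(l),np.rad2deg(np.arcsin(-RS.apply([1,0,0])[2])),s['force'],s['ft_torque'])
d=save('side','s12.png');t=save('top','t12.png')
sd=cam('side');b=cv2.imread('pics/side0.png')
print('low wall px',proj(sd,binpt(-.09,0,0)),proj(sd,binpt(-.05,0,.016)))
E
```

```text
lip binf [-81.9  -1.6  -1.5] 7.890131430832756 [6.40067802 0.35595527 4.87772944] [ 0.25724065 -1.42984054 -0.16636274]
low wall px [222.68939448 198.54067717] [234.28290138 192.02128583]
```

{"method": "apply_moves", "body": {"series": [[[-0.4,0,0.02],[0,0,0],0.05],[[0,0,0],[0,0,0],0.05]]}}

```text
clock: 41.38
tcp_pos: [0.5282, -0.0194, 0.0999]
tcp_rot: [3.141, -0.089, 0.104]
force: [9.4, 2.1, 8.4]
grip_width: 0.19
grip_force: 58.0
```

{"method": "apply_moves", "body": {"series": [[[-0.3,0,0],[0,0,0],0.05],[[0,0,0],[0,0,0],0.05]]}}

```text
clock: 41.62
tcp_pos: [0.5252, -0.0197, 0.0996]
tcp_rot: [3.141, -0.089, 0.104]
force: [8.5, 2.3, 6.5]
grip_width: 0.194
grip_force: 58.0
```

```bash
python3 - <<'E'
from h import *
s=robot.read_state();l,RS=lip_of(s);b=binco(l)/1000;print('lip binf',b,s['force'])
w=lambda k:binpt(b[0]-k*.57,b[1],b[2]+k*.82)
y=s['tcp_rot'][2]
rows(s,[scoop_pose(w(.004),3,y),scoop_pose(w(.009),-3,y),scoop_pose(w(.014),-9,y),scoop_pose(w(.019),-15,y),scoop_pose(w(.024),-21,y)],amax=6.1)
E
```

```text
lip binf [-0.0871 -0.0018 -0.0012] [8.54705293 2.25702696 6.49580897]
[[0.39, 0.0, 0.59], [0.0, -5.1, -0.0]]
-- [ 0.5296 -0.0192  0.094 ]
[[0.4, -0.0, 0.72], [0.0, -6.0, -0.0]]
-- [ 0.5335 -0.0188  0.0868]
[[0.36, -0.0, 0.76], [0.0, -6.0, -0.0]]
-- [ 0.5363 -0.0185  0.0789]
[[0.33, -0.0, 0.8], [0.0, -6.0, 0.0]]
-- [ 0.5379 -0.0183  0.0704]
[[0.3, -0.0, 0.84], [0.0, -6.0, -0.0]]
-- [ 0.5382 -0.0183  0.0615]
```

```bash
python3 - <<'E'
from h import *
s=robot.read_state();y=s['tcp_rot'][2]
P=[]
for phi in(4,9,14,19,24,29):
    z=.07*np.sin(np.deg2rad(phi))+.0005; P.append(scoop_pose(binpt(-.086-.7*z,-.0018,z),8-phi,y))
rows(s,P,amax=6.1)
E
```

```text
[[0.22, 0.0, 0.08], [0.0, -4.1, -0.0]]
-- [ 0.5274 -0.0195  0.0989]
[[0.13, -0.0, 0.35], [0.0, -5.0, -0.0]]
-- [ 0.5287 -0.0193  0.0955]
[[0.09, -0.0, 0.4], [0.0, -5.0, -0.0]]
-- [ 0.5293 -0.0192  0.0914]
[[0.06, -0.0, 0.46], [0.0, -5.0, -0.0]]
-- [ 0.5292 -0.0192  0.0868]
[[0.04, -0.0, 0.52], [0.0, -5.0, -0.0]]
-- [ 0.5283 -0.0193  0.0816]
[[0.03, -0.0, 0.59], [0.0, -5.0, -0.0]]
-- [ 0.5268 -0.0194  0.076 ]
```

{"method": "apply_moves", "body": {"series": [[[0.1,0,0.05],[0,-4,0],0.05],[[0.1,0,0.3],[0,-5,0],0.05],[[0.1,0,0.4],[0,-5,0],0.05],[[0,0,0],[0,0,0],0.05]]}}

```text
clock: 42.12
tcp_pos: [0.5266, -0.0193, 0.0903]
tcp_rot: [3.141, 0.162, 0.105]
force: [6.6, 1.4, 4.8]
grip_width: 0.189
grip_force: 58.0
```

{"method": "apply_moves", "body": {"series": [[[0.06,0,0.45],[0,-5,0],0.05],[[0.05,0,0.5],[0,-5,0],0.05],[[0.05,0,0.55],[0,-5,0],0.05],[[0,0,0],[0,0,0],0.05]]}}

```text
clock: 42.62
tcp_pos: [0.5238, -0.0195, 0.075]
tcp_rot: [-3.141, 0.426, 0.105]
force: [6.6, 0.6, 3.1]
grip_width: 0.186
grip_force: 58.0
```

```bash
python3 - <<'E'
from h import *
s=robot.read_state();l,RS=lip_of(s);print('lip binf',binco(l),'back',binco(l-RS.apply([.07,0,0])),np.rad2deg(np.arcsin(-RS.apply([1,0,0])[2])),s['force'])
d=save('side','s13.png');t=save('top','t13.png')
m=white(d,150); n,lb,st,ce=cv2.connectedComponentsWithStats(m[140:240,180:330])
for i in range(1,n):
    if st[i,4]>10: print(st[i],ce[i]+[180,140])
E
```

```text
lip binf [-113.3   -1.7   34.7] back [-52.3  -1.3   0.3] -21.381209899725068 [6.57121663 0.55658704 3.05855628]
[84  0  6 10 24] [266.875 143.875]
[ 30  36  40  27 678] [226.6120944  188.11356932]
```

{"method": "apply_moves", "body": {"series": [[[-0.4,0,-0.9],[0,0,0],0.05],[[-0.4,0,-0.9],[0,0,0],0.05],[[-0.8,0,-1.8],[0,0,0],0.05],[[-0.8,0,-1.8],[0,0,0],0.05],[[-0.8,0,-1.8],[0,0,0],0.05],[[-0.8,0,-1.8],[0,0,0],0.05],[[-0.4,0,-0.9],[0,0,0],0.05],[[0,0,0],[0,0,0],0.05],[[0,0,0],[0,0,0],0.05]]}}

```text
clock: 43.85
tcp_pos: [0.5241, -0.0195, 0.184]
tcp_rot: [3.142, 0.423, 0.104]
force: [-0.5, -0.1, -3.9]
grip_width: 0.192
grip_force: 58.0
```

```bash
python3 - <<'E'
from h import *
s=robot.read_state();l,RS=lip_of(s);print('lip',l,s['tcp_pos'],np.rad2deg(np.arcsin(-RS.apply([1,0,0])[2])),s['force'],s['ft_torque'])
print('mass g',(-s['force'][2])/9.81*1000-220)
d=save('side','s14.png');t=save('top','t14.png')
sd=cam('side');print('low end bin',proj(sd,binpt(-.08,0,.016)),'scoop',proj(sd,l))
a=np.hstack([cv2.resize(d[120:240,170:330],(480,360),interpolation=3)]);cv2.imwrite('pics/c14.png',a)
m=white(d,165); n,lb,st,ce=cv2.connectedComponentsWithStats(m[120:240,180:330])
for i in range(1,n):
    if st[i,4]>10: print(st[i],ce[i]+[180,120])
E
```

```text
lip [ 0.40263242 -0.03222318  0.15585693] [ 0.52410786 -0.01949912  0.18401473] -21.26373388938637 [-0.50795887 -0.13322331 -3.85936719] [ 0.08180371 -0.88646351 -0.01605518]
mass g 173.41153778743256
low end bin [224.91909592 194.53286763] scoop [211.53644997 169.15720113]
[31  1  8  5 13] [214.         122.92307692]
[ 28  31  41  26 572] [225.12237762 162.93706294]
```

```bash
python3 - <<'E'
from h import *
s=robot.read_state();l,RS=lip_of(s);y=s['tcp_rot'][2];D=-21.3
T=np.array([.479,.296,.21])
P=[scoop_pose([l[0]+.01,l[1]+.015,.21],D,y),scoop_pose(T,D,y)]
rows(s,P,nmax=2.9)
print('tilt');
class X(dict):pass
Rt,p=P[1];st={'tcp_rot':Rt.as_matrix(),'tcp_pos':p}
rows(st,[scoop_pose([.479,.296,.175],d,y) for d in(-10,0,)]+[scoop_pose([.479,.296,.165],d,y) for d in(10,20,30,40,50)],nmax=6,amax=10.6)
E
```

```text
[[-0.59, -0.69, -2.7], [-0.0, -0.0, 0.0]]
[[-0.59, -0.69, -2.7], [-0.0, -0.0, 0.0]]
-- [ 0.5341 -0.0045  0.2381]
[[0.75, -2.54, -0.34], [0.0, 0.0, 0.0]]
[[0.75, -2.54, -0.34], [0.0, 0.0, 0.0]]
[[0.75, -2.54, -0.34], [0.0, 0.0, 0.0]]
[[0.75, -2.54, -0.34], [0.0, 0.0, 0.0]]
[[0.75, -2.54, -0.34], [0.0, 0.0, 0.0]]
[[0.75, -2.54, -0.34], [0.0, 0.0, 0.0]]
[[0.75, -2.54, -0.34], [0.0, 0.0, 0.0]]
[[0.75, -2.54, -0.34], [0.0, 0.0, 0.0]]
[[0.75, -2.54, -0.34], [0.0, 0.0, 0.0]]
[[0.75, -2.54, -0.34], [0.0, 0.0, 0.0]]
[[0.75, -2.54, -0.34], [0.0, 0.0, 0.0]]
[[0.75, -2.54, -0.34], [0.0, 0.0, 0.0]]
-- [0.6005 0.3087 0.2381]
tilt
[[-0.12, 0.0, 0.69], [-0.0, 5.7, 0.0]]
[[-0.19, 0.0, 0.68], [-0.0, 5.7, 0.0]]
-- [0.5927 0.3079 0.2265]
[[-1.47, -0.0, -1.62], [-0.0, 10.0, 0.0]]
-- [0.582  0.3068 0.2455]
[[-1.42, 0.0, -0.62], [-0.0, 10.0, 0.0]]
-- [0.5683 0.3054 0.2525]
[[-1.47, 0.0, -1.62], [-0.0, 10.0, 0.0]]
-- [0.5518 0.3036 0.2667]
[[-1.47, -0.0, -1.62], [-0.0, 10.0, 0.0]]
-- [0.5332 0.3017 0.2779]
[[-1.47, 0.0, -1.62], [-0.0, 10.0, 0.0]]
-- [0.5128 0.2995 0.2856]
[[-1.47, -0.0, -1.62], [-0.0, 10.0, 0.0]]
-- [0.4915 0.2973 0.2897]
```

{"method": "apply_moves", "body": {"series": [[[-0.6,-0.7,-2.7],[0,0,0],0.05],[[-0.6,-0.7,-2.7],[0,0,0],0.05],[[0.4,-1.5,-0.2],[0,0,0],0.05],[[0.7,-2.2,-0.3],[0,0,0],0.05],[[0.7,-2.5,-0.3],[0,0,0],0.05],[[0.7,-2.5,-0.3],[0,0,0],0.05],[[0.7,-2.5,-0.3],[0,0,0],0.05],[[0.7,-2.5,-0.3],[0,0,0],0.05],[[0.7,-2.5,-0.3],[0,0,0],0.05],[[0.7,-2.5,-0.4],[0,0,0],0.05],[[0.8,-2.5,-0.4],[0,0,0],0.05],[[0.8,-2.5,-0.4],[0,0,0],0.05]]}}

```text
clock: 45.45
tcp_pos: [0.5852, 0.2409, 0.2395]
tcp_rot: [3.141, 0.423, 0.104]
force: [0.1, 0.3, -4.4]
grip_width: 0.193
grip_force: 58.0
```

{"method": "apply_moves", "body": {"series": [[[0.8,-2.5,-0.4],[0,0,0],0.05],[[0.8,-2.2,-0.4],[0,0,0],0.05],[[0.6,-1.7,-0.3],[0,0,0],0.05],[[0.4,-1.2,-0.2],[0,0,0],0.05],[[0.2,-0.7,0],[0,0,0],0.05],[[0,0,0],[0,0,0],0.05],[[0,0,0],[0,0,0],0.05]]}}

```text
clock: 46.32
tcp_pos: [0.6071, 0.3245, 0.2401]
tcp_rot: [3.141, 0.422, 0.104]
force: [0.6, 0.8, -3.2]
grip_width: 0.19
grip_force: 58.0
```

```bash
python3 - <<'E'
from h import *
s=robot.read_state();l,RS=lip_of(s);y=s['tcp_rot'][2];print('lip',l,s['tcp_pos'],s['tcp_rot'],s['force'])
d=save('side','s15.png');t=save('top','t15.png')
for n,im in(('side',d),('top',t)):
    c=cam(n);q=proj(c,binpt(-.06,0,.016)).astype(int);print(n,q)
    r=im[q[1]-22:q[1]+18,q[0]-35:q[0]+30];m=white(r,140);nn,lb,st,ce=cv2.connectedComponentsWithStats(m)
    for i in range(1,nn):
        if st[i,4]>10: print(st[i],ce[i]+q-[35,22],onz(c,ce[i]+q-[35,22],.034).round(4))
rows(s,[scoop_pose([.479,.296,.175],d,y) for d in(-10,0)],nmax=6,amax=5.1)
E
```

```text
lip [0.48567848 0.31180819 0.211838  ] [0.6071274  0.32449468 0.24012686] [3.14111988 0.42240882 0.10378828] [ 0.64023845  0.83225559 -3.15827586]
side [231 192]
top [241 200]
[[-0.3, 0.5, 0.64], [0.0, 3.7, 0.0]]
[[-0.34, 0.5, 0.61], [0.0, 3.7, 0.0]]
[[-0.38, 0.5, 0.59], [0.0, 3.7, 0.0]]
-- [0.5927 0.3078 0.2265]
[[-0.73, 0.0, -0.81], [-0.0, 5.0, 0.0]]
[[-0.66, 0.0, -0.87], [-0.0, 5.0, 0.0]]
-- [0.5821 0.3067 0.2455]
```

{"method": "apply_moves", "body": {"series": [[[-0.3,0.5,0.6],[0,3.7,0],0.05],[[-0.3,0.5,0.6],[0,3.7,0],0.05],[[-0.4,0.5,0.6],[0,3.7,0],0.05],[[-0.7,0,-0.8],[0,5,0],0.05],[[-0.7,0,-0.8],[0,5,0],0.05],[[-0.7,0,-0.4],[0,5,0],0.05],[[-0.7,0,-0.4],[0,5,0],0.05],[[-0.7,0,-0.8],[0,4,0],0.05],[[-0.7,0,-0.8],[0,4,0],0.05],[[-0.7,0,-0.8],[0,4,0],0.05],[[-0.7,0,-0.8],[0,4,0],0.05],[[-0.7,0,-0.8],[0,5,0],0.05]]}}

```text
clock: 47.92
tcp_pos: [0.5244, 0.3007, 0.2834]
tcp_rot: [-3.141, -0.489, 0.103]
force: [0.2, 0.4, -1.7]
grip_width: 0.188
grip_force: 58.0
```

{"method": "apply_moves", "body": {"series": [[[-0.7,0,-0.8],[0,5,0],0.05],[[-0.7,0,-0.8],[0,5,0],0.05],[[-0.7,0,-0.8],[0,5,0],0.05],[[0,0,0],[0,0,0],0.05],[[0,0,0],[0,0,0],0.05],[[0,0,0],[0,0,0],0.05]]}}

```text
clock: 48.68
tcp_pos: [0.4951, 0.298, 0.2917]
tcp_rot: [3.142, -0.748, 0.104]
force: [0.4, 0.6, -2.5]
grip_width: 0.192
grip_force: 58.0
```

```bash
python3 - <<'E'
from h import *
s=robot.read_state();l,RS=lip_of(s);y=s['tcp_rot'][2];print('lip',l,s['tcp_pos'],np.rad2deg(np.arcsin(-RS.apply([1,0,0])[2])),s['force'])
d=save('side','s16.png')
rows(s,[scoop_pose([.479,.296,.20],d,y) for d in(10,-5)]+[scoop_pose([.50,.1,.20],5,y)],nmax=5.5,amax=10.6)
E
```

```text
lip [0.47372405 0.29575213 0.16817886] [0.49511613 0.29797811 0.29166355] 45.874070228303744 [ 0.41814142  0.59671408 -2.47393403]
[[1.28, 0.01, 1.33], [0.0, -9.0, -0.0]]
[[1.47, 0.01, 1.11], [0.0, -9.0, -0.0]]
[[1.62, 0.01, 0.87], [0.0, -9.0, -0.0]]
[[1.74, 0.01, 0.61], [0.0, -9.0, -0.0]]
-- [0.5683 0.3053 0.2875]
[[0.81, -0.0, 1.42], [0.0, -7.5, -0.0]]
[[0.99, -0.0, 1.3], [0.0, -7.5, -0.0]]
-- [0.5878 0.3073 0.2612]
[[-0.35, 4.93, -0.41], [-0.0, 2.5, 0.0]]
[[-0.33, 4.93, -0.42], [-0.0, 2.5, 0.0]]
[[-0.31, 4.93, -0.44], [-0.0, 2.5, 0.0]]
[[-0.3, 4.93, -0.45], [-0.0, 2.5, 0.0]]
-- [0.5966 0.11   0.2793]
```

{"method": "apply_moves", "body": {"series": [[[1.3,0,1.3],[0,-9,0],0.05],[[1.5,0,1.1],[0,-9,0],0.05],[[1.6,0,0.9],[0,-9,0],0.05],[[1.7,0,0.6],[0,-9,0],0.05],[[0.5,5,-0.4],[0,-5.5,0],0.05],[[0.5,5,-0.4],[0,0,0],0.05],[[0.5,5,-0.4],[0,0,0],0.05],[[0.5,5,0],[0,0,0],0.05],[[0.5,5,0],[0,0,0],0.05],[[1,5,0],[0,0,0],0.05],[[1,4,0],[0,0,0],0.05],[[0,0,0],[0,0,0],0.05]]}}

```text
clock: 50.22
tcp_pos: [0.642, -0.0337, 0.3058]
tcp_rot: [3.136, -0.059, 0.095]
force: [0.2, 0.3, -2.3]
grip_width: 0.189
grip_force: 58.0
```

```bash
python3 - <<'E'
from h import *
s=robot.read_state();l,RS=lip_of(s);print('lip',l,s['tcp_pos'],s['tcp_rot'],s['force'])
d=save('side','s17.png');t=save('top','t17.png')
cb=cam('top');q=proj(cb,(.459,.294,.09)).astype(int);print(q)
import cv2
r=t[q[1]-45:q[1]+45,q[0]-45:q[0]+45];h=cv2.cvtColor(r,cv2.COLOR_BGR2HSV)
m=(r.min(2)>170).astype(np.uint8);m=cv2.morphologyEx(m,cv2.MORPH_OPEN,np.ones((5,5),np.uint8))
n,lb,st,ce=cv2.connectedComponentsWithStats(m)
for i in range(1,n): print('tub',st[i],onz(cb,ce[i]+q-45,.07).round(3))
cs=cam('side');q=proj(cs,binpt(-.05,0,.016)).astype(int)
r=d[q[1]-30:q[1]+25,q[0]-40:q[0]+60];n,lb,st,ce=cv2.connectedComponentsWithStats((r.min(2)>140).astype(np.uint8))
for i in range(1,n): print('bin side',st[i],ce[i]+q-[40,30])
tt=t[int(proj(cb,binpt(0,0,0))[1])-45:,:]
cv2.imwrite('pics/c17.png',np.hstack([cv2.resize(t[90:250,70:290],(440,320),interpolation=3),cv2.resize(d[80:240,150:330],(360,320),interpolation=3)]))
E
```

```text
lip [ 0.54730925 -0.04316739  0.22426548] [ 0.64200984 -0.03373207  0.30583643] [ 3.13598283 -0.05856092  0.09483371] [ 0.18785414  0.31340045 -2.31956398]
[134 197]
tub [35  0  8  5 40] [0.6   0.331 0.07 ]
tub [50  0  9  3 27] [0.603 0.282 0.07 ]
tub [60 45  8  9 65] [0.452 0.245 0.07 ]
tub [20 50  8  9 64] [0.437 0.368 0.07 ]
tub [48 59  9  9 71] [0.409 0.279 0.07 ]
tub [38 63  7  8 54] [0.398 0.311 0.07 ]
tub [32 73  9  7 60] [0.369 0.326 0.07 ]
```

View pics/c17.png

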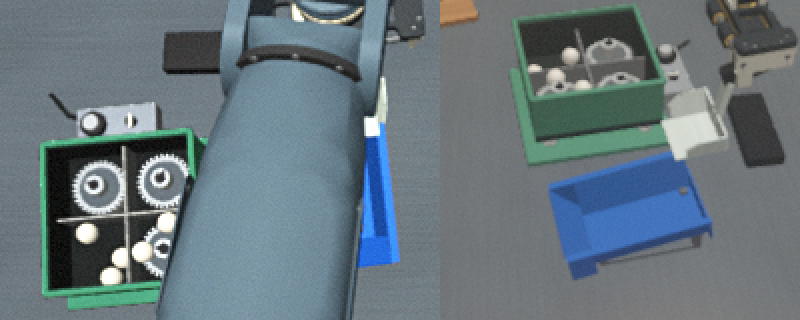

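The bin is empty, the scoop is empty, and five balls are visible in the tub; the sixth is probably behind the arm, to be checked once clear. I'll put the scoop back now.

```bash
python3 - <<'E'
from h import *
s=robot.read_state()
rows(s,[scoop_pose([.711,-.158,.15],0,1.574),scoop_pose([.711,-.158,.006],0,1.574)],nmax=5.5,amax=10.5)
E
```

```text
[[0.68, 0.33, 0.99], [0.1, -0.5, -9.4]]
[[0.63, 0.44, 0.99], [0.1, -0.5, -9.4]]
[[0.56, 0.54, 0.98], [0.1, -0.5, -9.4]]
[[0.47, 0.62, 0.97], [0.1, -0.5, -9.4]]
[[0.38, 0.69, 0.97], [0.1, -0.5, -9.4]]
[[0.27, 0.75, 0.97], [0.1, -0.5, -9.4]]
[[0.15, 0.78, 0.96], [0.1, -0.5, -9.4]]
[[0.03, 0.8, 0.96], [0.1, -0.5, -9.4]]
[[-0.09, 0.79, 0.96], [0.1, -0.5, -9.4]]
-- [ 0.7107 -0.0544  0.2205]
[[0.25, -0.0, 4.79], [0.0, 0.0, 0.0]]
[[0.25, -0.0, 4.79], [0.0, 0.0, 0.0]]
[[0.25, -0.0, 4.79], [0.0, 0.0, 0.0]]
-- [ 0.7107 -0.0544  0.0765]
```

{"method": "apply_moves", "body": {"series": [[[0.7,0.3,1],[0.1,-0.5,-9.4],0.05],[[0.6,0.4,1],[0.1,-0.5,-9.4],0.05],[[0.6,0.5,1],[0.1,-0.5,-9.4],0.05],[[0.5,0.6,1],[0.1,-0.5,-9.4],0.05],[[0.4,0.7,1],[0.1,-0.5,-9.4],0.05],[[0.3,0.8,1],[0.1,-0.5,-9.4],0.05],[[0.2,0.8,1],[0.1,-0.5,-9.4],0.05],[[0,0.8,1],[0.1,-0.5,-9.4],0.05],[[0,0.8,1],[0.1,-0.5,-9.4],0.05],[[0,0,0],[0,0,0],0.05],[[0,0,0],[0,0,0],0.05]]}}

```text
clock: 51.7
tcp_pos: [0.712, -0.0509, 0.2189]
tcp_rot: [3.141, 0.043, 1.571]
force: [-0.4, -0.5, -2.0]
grip_width: 0.191
grip_force: 58.0
```

```bash
python3 - <<'E'
from h import *
s=robot.read_state();l,RS=lip_of(s);print('lip',l,s['tcp_pos'],s['tcp_rot'],s['force'],np.rad2deg(np.arcsin(-RS.apply([1,0,0])[2])),np.rad2deg(np.arcsin(RS.apply([0,1,0])[2])))
rows(s,[scoop_pose([.711,-.158,.012],0,1.574)],nmax=5.5,amax=10.5)
t=save('top','t18.png');cb=cam('top')
q=proj(cb,(.459,.294,.09)).astype(int)
r=t[q[1]-45:q[1]+45,q[0]-45:q[0]+45]
m=(r.min(2)>170).astype(np.uint8);m=cv2.morphologyEx(m,cv2.MORPH_OPEN,np.ones((5,5),np.uint8))
n,lb,st,ce=cv2.connectedComponentsWithStats(m)
for i in range(1,n): print('tub',st[i],onz(cb,ce[i]+q-45,.07).round(3))
E
```

```text
lip [ 0.71201137 -0.15390758  0.14744185] [ 0.711973   -0.05092351  0.21889342] [3.14096315 0.04349952 1.57070518] [-0.39039216 -0.45402407 -1.95093208] 0.507660247098792 0.03603379836496467
[[0.08, -0.05, 4.55], [0.0, -0.2, -0.1]]
[[0.1, -0.05, 4.55], [0.0, -0.2, -0.1]]
[[0.11, -0.04, 4.55], [0.0, -0.2, -0.1]]
-- [ 0.7107 -0.0544  0.0825]
tub [35  0  9  5 45] [0.6   0.329 0.07 ]
tub [50  0  9  3 27] [0.603 0.282 0.07 ]
tub [60 45  9  9 73] [0.452 0.244 0.07 ]
```

{"method": "apply_moves", "body": {"series": [[[0.1,0,4],[0,-0.2,0],0.05],[[0.1,0,5],[0,-0.2,0],0.05],[[0.1,0,3.5],[0,-0.1,0],0.05],[[0,0,1.1],[0,0,0],0.05],[[0,0,0.5],[0,0,0],0.05],[[0,0,0.2],[0,0,0],0.05],[[0,0,0],[0,0,0],0.05]]}}

```text
clock: 52.62
tcp_pos: [0.7127, -0.0557, 0.0767]
tcp_rot: [3.14, 0.053, 1.573]
force: [-0.0, -0.1, -2.5]
grip_width: 0.19
grip_force: 58.0
```

{"method": "apply_moves", "body": {"series": [[[0,0,0.15],[0,0,0],0.05],[[0,0,0],[0,0,0],0.05]]}}

```text
clock: 52.88
tcp_pos: [0.7121, -0.0557, 0.0741]
tcp_rot: [3.141, 0.053, 1.573]
force: [-0.4, -0.4, -1.6]
grip_width: 0.192
grip_force: 58.0
```

{"method": "apply_moves", "body": {"series": [[[0,0,0.15],[0,0,0],0.05],[[0,0,0],[0,0,0],0.05]]}}

```text
clock: 53.12
tcp_pos: [0.712, -0.0558, 0.0722]
tcp_rot: [-3.141, 0.053, 1.573]
force: [-0.7, -0.3, -2.8]
grip_width: 0.191
grip_force: 58.0
```

{"method": "apply_moves", "body": {"series": [[[0,0,0.1],[0,0,0],0.05],[[0,0,0],[0,0,0],0.05]]}}

```text
clock: 53.38
tcp_pos: [0.712, -0.0558, 0.0713]
tcp_rot: [-3.141, 0.053, 1.573]
force: [-0.8, -0.2, -2.1]
grip_width: 0.188
grip_force: 58.0
```

{"method": "apply_moves", "body": {"series": [[[0,0,0.1],[0,0,0],0.05],[[0,0,0],[0,0,0],0.05]]}}

```text
clock: 53.62
tcp_pos: [0.7122, -0.0558, 0.0707]
tcp_rot: [3.141, 0.053, 1.573]
force: [-0.7, 0.6, 0.5]
grip_width: 0.19
grip_force: 58.0
```

{"method": "apply_moves", "body": {"series": [[[0,0,0.05],[0,0,0],0.05],[[0,0,0],[0,0,0],0.05]]}}

```text
clock: 53.88
tcp_pos: [0.7123, -0.0558, 0.0707]
tcp_rot: [3.141, 0.053, 1.573]
force: [-1.6, 1.9, 5.1]
grip_width: 0.189
grip_force: 58.0
```

{"method": "apply_moves", "body": {"series": [[[0,0,0],[0,0,0],0.45],[[0,0,0],[0,0,0],0.45],[[0,0,0],[0,0,0],0.45],[[0,0,-1],[0,0,0],0.45],[[0,0,-3],[0,0,0],0.45],[[0,0,-6],[0,0,0],0.45],[[0,0,-6],[0,0,0],0.45],[[0,0,-6],[0,3,0],0.45],[[3,-2.5,-2],[0,0,0],0.45],[[5,-3.5,0],[0,0,0],0.45],[[5,-3.5,0],[0,0,0],0.45],[[5,-3.5,0],[0,0,0],0.45]]}}

```text
clock: 55.38
tcp_pos: [0.5802, 0.1367, 0.3105]
tcp_rot: [3.14, 0.0, 1.573]
force: [1.1, 0.7, -0.3]
grip_width: 0.452
grip_force: 0.0
```

{"method": "apply_moves", "body": {"series": [[[5,-4,0],[0,0,0],0.45],[[5,-4,0],[0,0,0],0.45],[[5,-4,0],[0,0,0],0.45],[[2,-1,0],[0,0,10.6],0.45],[[0,0,0],[0,0,10.6],0.3],[[0,0,0],[0,0,10.6],0.2],[[0,0,0],[0,0,10.6],0],[[0,0,0],[0,0,10.6],0],[[0,0,0],[0,0,10.6],0],[[0,0,0],[0,0,10.6],0],[[0,0,0],[0,0,10.3],0],[[0,0,0],[0,0,0],0]], "squeeze": 20}}

```text
clock: 56.88
tcp_pos: [0.454, 0.3014, 0.3102]
tcp_rot: [-3.142, -0.001, 0.1]
force: [-0.1, -0.2, -0.1]
grip_width: 0.0
grip_force: 0.0
```

```bash
cat > cnt.py <<'E'
from h import *
im,c,s=wrist('w19.png');print(s['tcp_pos'],s['tcp_rot'],s['force'])
def circ(im,c,z,name):
    m=((im.min(2)>165)).astype(np.uint8);m=cv2.morphologyEx(m,cv2.MORPH_OPEN,cv2.getStructuringElement(cv2.MORPH_ELLIPSE,(9,9)))
    n,lb,st,ce=cv2.connectedComponentsWithStats(m)
    for i in range(1,n): print(name,st[i],onz(c,ce[i],z).round(3))
circ(im,c,.07,'wrist')
d=save('side','s19.png');t=save('top','t19.png');cb=cam('top');cs=cam('side')
for n,im,cc in(('top',t,cb),('side',d,cs)):
    m=(im.min(2)>165).astype(np.uint8);m=cv2.morphologyEx(m,cv2.MORPH_OPEN,np.ones((5,5),np.uint8))
    k,lb,st,ce=cv2.connectedComponentsWithStats(m)
    for i in range(1,k):
        P=onz(cc,ce[i],.05)
        if .2<P[0]<.85 and -.45<P[1]<.5: print(n,st[i],P.round(3))
E
python3 cnt.py
```

```text
[0.45402574 0.30144818 0.31016656] [-3.14155629e+00 -8.66803549e-04  9.97905786e-02] [-0.08339335 -0.186799   -0.06920524]
wrist [185   6  14  15 156] [0.629 0.392 0.07 ]
wrist [ 211    6   73   49 2952] [0.616 0.319 0.07 ]
wrist [196  16  20  22 347] [0.615 0.374 0.07 ]
wrist [187  39  19  16 214] [0.59  0.386 0.07 ]
wrist [193 158  23  21 390] [0.439 0.366 0.07 ]
wrist [291 161  27  26 514] [0.444 0.225 0.07 ]
wrist [220 187  34  40 719] [0.387 0.316 0.07 ]
wrist [262 190  24  27 469] [0.397 0.263 0.07 ]
wrist [312 190  24  25 465] [0.405 0.193 0.07 ]
wrist [219 226  30  35 799] [0.325 0.312 0.07 ]
wrist [256 226  29  35 792] [0.331 0.263 0.07 ]
wrist [ 14 343  49  19 659] [0.097 0.627 0.07 ]
top [260 116  22  24 501] [ 0.691 -0.12   0.05 ]
top [123 142  25  15 278] [0.624 0.315 0.05 ]
top [112 148   6   6  36] [0.617 0.381 0.05 ]
top [ 306  154   39   68 2159] [ 0.495 -0.287  0.05 ]
top [149 197   9   9  74] [0.454 0.249 0.05 ]
top [109 202   8   9  66] [0.439 0.376 0.05 ]
top [159 209   8   9  68] [0.417 0.218 0.05 ]
top [137 211   9   9  71] [0.41  0.285 0.05 ]
top [127 215   7   8  54] [0.4   0.318 0.05 ]
top [121 224   9   8  65] [0.371 0.333 0.05 ]
side [205 115   5   5  25] [0.408 0.336 0.05 ]
side [304 208  29  19 459] [ 0.696 -0.161  0.05 ]
side [ 221  255   78   34 2547] [ 0.501 -0.319  0.05 ]
```

All six balls are in the tub, the bin is empty and the scoop is on the bench. Next is the button.

{"method": "apply_moves", "body": {"series": [[[4,-1.4,0],[0,0,0],0],[[4.5,-1.4,0],[0,0,0],0],[[4.5,-1.4,3],[0,0,0],0],[[3.7,-1.4,4],[0,0,0],0],[[0,0,3],[0,0,0],0],[[0,0,0],[0,0,0],0],[[0,0,0],[0,0,0],0]]}}

```text
clock: 57.9
tcp_pos: [0.6151, 0.3738, 0.2115]
tcp_rot: [-3.141, -0.002, 0.1]
force: [0.1, -0.5, 0.2]
grip_width: 0.004
grip_force: 0.0
```

```bash
python3 - <<'E'
from h import *
im,c,s=wrist('w20.png');print(s['tcp_pos'],s['tcp_rot'])
q=proj(c,(.615,.374,.058)).astype(int);print(q)
g=im.max(2)
r=im[q[1]-45:q[1]+45,q[0]-60:q[0]+60]
for nm,m in(('bright',(r.min(2)>185)),('dark',(r.max(2)<90))):
    n,lb,st,ce=cv2.connectedComponentsWithStats(m.astype(np.uint8))
    for i in range(1,n):
        if st[i,4]>60: p=ce[i]+q-[60,45];print(nm,st[i],p,onz(c,p,.058).round(4))
for y in range(q[1]-30,q[1]+31,6): print(y,g[y,q[0]-48:q[0]+49:4].tolist())
E
```

```text
[0.61506581 0.37380227 0.2115038 ] [-3.14108156e+00 -2.12058752e-03  9.96926158e-02]
[250 176]
bright [  36   16   84   48 2661] [273.64787674 168.95753476] [0.6256 0.3498 0.058 ]
bright [ 49  34  23  22 382] [250.04712042 175.15183246] [0.6161 0.375  0.058 ]
dark [  5   0  30  22 199] [209.61306533 141.90954774] [0.6481 0.4217 0.058 ]
dark [ 43  24  36  36 479] [249.82254697 171.76617954] [0.6199 0.3756 0.058 ]
dark [ 22  80  98   4 228] [262.89035088 212.60087719] [0.5737 0.356  0.058 ]
146 [144, 138, 69, 78, 78, 69, 162, 177, 177, 177, 177, 178, 176, 175, 174, 175, 172, 168, 167, 168, 167, 166, 164, 164, 162]
152 [142, 142, 144, 143, 149, 88, 200, 209, 209, 209, 210, 213, 212, 209, 210, 209, 208, 211, 208, 210, 209, 209, 208, 207, 206]
158 [143, 143, 145, 146, 145, 145, 196, 210, 209, 198, 80, 90, 90, 91, 84, 184, 208, 209, 212, 211, 210, 210, 210, 207, 209]
164 [145, 146, 146, 145, 145, 145, 193, 208, 146, 86, 84, 143, 184, 140, 85, 89, 140, 209, 210, 210, 210, 209, 209, 210, 216]
170 [146, 147, 146, 147, 146, 147, 191, 208, 81, 81, 234, 229, 228, 229, 233, 82, 87, 216, 212, 213, 213, 213, 212, 189, 91]
176 [145, 147, 147, 145, 147, 147, 189, 208, 79, 75, 231, 230, 230, 230, 229, 88, 86, 217, 211, 213, 215, 213, 214, 221, 89]
182 [145, 145, 145, 145, 146, 145, 183, 207, 174, 82, 226, 227, 227, 227, 230, 85, 154, 213, 212, 214, 211, 213, 213, 213, 213]
188 [116, 114, 114, 113, 112, 114, 177, 206, 207, 217, 77, 79, 80, 81, 71, 221, 209, 210, 213, 213, 213, 214, 213, 212, 213]
194 [179, 179, 179, 177, 178, 177, 172, 177, 176, 179, 182, 185, 183, 183, 182, 183, 184, 187, 188, 190, 195, 195, 194, 197, 196]
200 [177, 178, 176, 176, 178, 178, 178, 177, 178, 179, 176, 177, 179, 175, 176, 176, 174, 179, 179, 181, 183, 180, 179, 181, 180]
206 [176, 177, 177, 178, 178, 178, 178, 177, 178, 178, 178, 178, 178, 178, 181, 180, 178, 180, 179, 178, 179, 179, 179, 180, 180]
```

{"method": "apply_moves", "body": {"series": [[[0.1,-0.1,4],[0,0,0],0],[[0,0,5],[0,0,0],0],[[0,0,4],[0,0,0],0],[[0,0,1.8],[0,0,0],0],[[0,0,0.6],[0,0,0],0],[[0,0,0],[0,0,0],0],[[0,0,0],[0,0,0],0]]}}

```text
clock: 58.82
tcp_pos: [0.6164, 0.375, 0.0572]
tcp_rot: [-3.141, -0.002, 0.099]
force: [-0.1, 0.9, 0.5]
grip_width: 0.005
grip_force: 0.0
```

{"method": "apply_moves", "body": {"series": [[[0,0,0.3],[0,0,0],0],[[0,0,0.2],[0,0,0],0],[[0,0,0],[0,0,0],0]]}}

```text
clock: 59.2
tcp_pos: [0.6162, 0.3749, 0.051]
tcp_rot: [-3.141, -0.002, 0.098]
force: [2.3, 1.6, 3.7]
grip_width: 0.005
grip_force: 1.7
```

{"method": "apply_moves", "body": {"series": [[[0,0,0.2],[0,0,0],0],[[0,0,0],[0,0,0],0]]}}

```text
clock: 59.45
tcp_pos: [0.6161, 0.3748, 0.0488]
tcp_rot: [-3.141, -0.001, 0.099]
force: [3.2, 1.2, 4.9]
grip_width: 0.009
grip_force: 2.3
```

{"method": "apply_moves", "body": {"series": [[[0,0,0.2],[0,0,0],0],[[0,0,0],[0,0,0],0]]}}

```text
clock: 59.7
tcp_pos: [0.6162, 0.3749, 0.0483]
tcp_rot: [-3.141, -0.002, 0.099]
force: [-2.0, -0.4, 15.2]
grip_width: 0.007
grip_force: 7.7
```

{"method": "apply_moves", "body": {"series": [[[0,0,0.1],[0,0,0],0],[[0,0,0],[0,0,0],0],[[0,0,0],[0,0,0],0]]}}

```text
clock: 60.08
tcp_pos: [0.6163, 0.3749, 0.0481]
tcp_rot: [-3.141, -0.002, 0.099]
force: [-4.3, -2.4, 21.8]
grip_width: 0.003
grip_force: 10.8
```

{"method": "apply_moves", "body": {"series": [[[0,0,-1],[0,0,0],0],[[0,0,-3],[0,0,0],0],[[0,0,-6],[0,0,0],0],[[0,0,-6],[0,0,0],0],[[0,0,-4],[0,0,0],0],[[0,0,0],[0,0,0],0],[[0,0,0],[0,0,0],0]]}}

```text
clock: 60.95
tcp_pos: [0.6148, 0.3742, 0.2436]
tcp_rot: [3.14, 0.003, 0.098]
force: [-0.4, 0.7, -0.9]
grip_width: 0.004
grip_force: 0.0
```

```bash
python3 cnt.py | grep -v wrist
```

```text
[0.61484296 0.37421487 0.24355457] [3.14000454e+00 3.06640389e-03 9.84458103e-02] [-0.40359307  0.67193432 -0.92733592]
top [260 116  22  24 500] [ 0.691 -0.12   0.05 ]
top [123 142  25  15 284] [0.624 0.315 0.05 ]
top [112 148   6   6  36] [0.617 0.381 0.05 ]
top [ 306  154   39   69 2162] [ 0.495 -0.288  0.05 ]
top [149 197   9   9  74] [0.454 0.249 0.05 ]
top [109 202   8   9  66] [0.439 0.376 0.05 ]
top [159 209   8   9  68] [0.417 0.218 0.05 ]
top [137 211   9   9  71] [0.41  0.285 0.05 ]
top [127 214   7   9  59] [0.401 0.318 0.05 ]
top [121 224   9   8  65] [0.371 0.333 0.05 ]
side [205 115   5   5  25] [0.408 0.336 0.05 ]
side [304 208  29  19 461] [ 0.696 -0.161  0.05 ]
side [ 220  255   79   34 2557] [ 0.5   -0.319  0.05 ]
```

```bash
python3 -c "
from plant import robot
print(robot.hand_in())"
```

```text
the job is handed in; nothing more can be done
None
```

I loaded the finisher and handed the job in, with no verdict shown: three gears were lowered flat into separate compartments, all six balls scooped into the tub, the scoop laid back on the bench, and the start button pressed to its stop at about 22 N, done by about 61 s.

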